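# Clamp the glued drawer-front strip and set the curing lamp

## Task

The aluminium pull strip on the clear acrylic drawer front has just been glued: squeeze every spring clamp off the rack and let it close over the drawer front's top edge so that its jaws grip the strip, upright, with one clamp near each end and the others spaced out between them. Spin the knurled collar on the lamp's threaded pillar until the lamp's window is level with the middle of the strip, and only when all that is done, press the switch on the lamp's foot. Leave the other things on the ledge where they are.

Things in the scene. Friction and masses are not known exactly. Their poses are not given: they have to be found in the camera images.
- drawer_front: The workpiece, fixed: a clear acrylic drawer front, 6 mm thick, 300 mm long, upright in a wooden block (70 x 200 mm, top 28 to 38 mm above the table). An aluminium pull strip is bonded along its top on the face toward the robot; together 10 mm thick. Its height varies from start to start. Axes: y along the edge, z up, x across the thickness. Origin under the block.
- strip (a point): The middle of the glued-on aluminium strip: half-way along its 280 mm length, half-way up its 30 mm height, half-way through the 10 mm thickness of strip and sheet. The work's top edge is 15 mm above this point. Axes as for drawer_front.
- clamp_rack: The rack on which the spring clamps are parked, fixed: a ply foot (90 x 330 mm) with two end posts (115 mm high) and an upright steel bar 10 mm thick and 300 mm long along y, top edge 115 mm above the table. Origin under its centre.
- lamp_stand: The curing lamp, standing loose on a heavy foot (110 mm in x, 280 mm in y, 20 mm high; 2.5 kg in all). Origin under the foot, on the axis of its upright threaded pillar (15 mm thick, top 172 mm above the table). The lamp head is 110 mm from the pillar towards +y and faces -x; the push switch is 105 mm from the pillar towards -y. The foot can be shoved, all on it moves along.
- lamp_window (a point): The middle of the lamp's light window (16 mm high, 62 mm wide) on the -x face of the black finned head (90 mm wide, 40 mm high). Its height is to match strip. The head is carried by a block on the pillar just under the knurled collar and goes up and down with it without turning; it cannot be pushed up or down, only the collar moves it.
- collar_mid (a point): The centre of the knurled steel collar on the pillar: a drum 40 mm across, 30 mm high, 36 mm above the lamp window's height. 12 mm are free below it (a 22 mm thick neck); the pillar's top is at most 43 mm above this point. Coarse right-hand thread: clockwise from above lowers collar and lamp, 14 mm per turn (2.23 mm per rad). Takes 0.12 N m and stays where left.
- lamp_collar (a joint): Turn of the collar in rad, positive counter-clockwise from above (upwards); 0 is near the start, range -10.1 (lowest) to 1.57 (highest).
- lamp_switch_top (a point): The centre of the top face of the round push switch (26 mm across) on the lamp's foot. It travels 6 mm down against a spring, 5 N when fully down, and comes back up by itself.
- lamp_switch (a joint): How far the push switch is pressed, in m: 0 up, 0.006 fully down; it counts as switched on when pressed beyond 0.004.
- clamp1_mid (a point): A grey clothes-peg-shaped spring clamp, 97 mm tall, 26 mm wide, parked jaws down on the rack's bar; three to five of clamp1 to clamp5, all alike, are there. The point is its pivot, half-way up. Axes: x the way jaws and handles open, y along the pivot pin, z from jaws to handles. Rubber jaw pads 24 to 45 mm below the pivot, two handle paddles 6 to 51 mm above it.
- clamp2_mid (a point): Pivot of another clamp like clamp1. Shut on a 10 mm edge, the paddles lean outwards, 56 mm over their outer faces at the top. Squeezed to their stop they are upright and 33 mm apart (outer faces) and the jaws 20 mm apart at the pads' upper ends, 28 mm at the tips. That takes 11 to 15 N; let go, it springs shut and grips.
- clamp3_mid (a point): Pivot of another clamp like clamp1. Its 13 mm thick steel pin stops an edge 7 mm below the pivot; parked on the rack, the bar's top edge is 14 mm below the pivot, and that depth is right on the work too.
- clamp4_mid (a point): Pivot of another clamp like clamp1. While it is held squeezed its own axes tilt by about 0.2 rad (they belong to one of its two arms); the pivot stays midway between the handles.
- clamp5_mid (a point): Pivot of another clamp like clamp1.
- torch: Bystander, to be left alone: a silver aluminium torch, 150 mm long and 36 mm thick, lying down.
- saucer: Bystander, to be left alone: a white porcelain saucer of coins, 124 mm across and 17 mm high.
- glasses_case: Bystander, to be left alone: a black hard-shell reading-glasses case, 160 x 62 x 42 mm.
- carabiner: Bystander, to be left alone: an orange carabiner, 105 x 60 x 11 mm, lying flat.
- glue_bottle: Bystander, to be left alone: an upright closed bottle of adhesive, 38 mm across and 105 mm high.
- tape_roll: Bystander, to be left alone: a roll of tape lying flat, 100 mm across and 24 mm high.
Mind the look-alikes: they are no part of the job. Leave any orange or yellow look-alike of the part that bears clamp3_mid alone.

How it is judged:
By the outcome, as a careful person would: the job done as asked, in the order asked, and still so for the second after the job is handed in, with the robot touching nothing.
Of clamp1, clamp2, clamp3, clamp4, clamp5 only 3 to 5 are there at a start; the rules pass over those that are not, and their reading is None.
At some moment in a run one of lamp_stand may be knocked a few centimetres aside while the robot is not near it.
It also fails if it takes over 210 s, if anything falls off the work surface, if the arm or the gripper's body presses on something with over 40 N, if the wrist force passes 120 N, or if a joint passes its speed limit or range.

## Robot

A 7-joint arm with a two-finger parallel gripper is mounted at the origin on the work surface. World frame = base frame: x ahead of the robot, y to its left, z up, the work surface at z = 0. Lengths are in m, angles in rad, forces in N, time in s.
With the tool pointing down it reaches from about 0.425 to 0.875 m from the base axis. Payload 9.9 kg.
Tool frame: the origin (TCP) lies midway between the tips of the shut fingers; the grasp point (between the pads) lies 19 mm behind it; z points along the fingers, x is the direction in which the jaws open and shut, and the axes are right-handed (so a half turn about z gives the same grasp; the last joint's range is limited). The gripper opens to 85 mm and grips with 20 to 120 N. Pads are 22 mm wide; open, the fingers measure 114 mm over their backs; the gripper's body (76 mm by 85 mm) begins 54 mm behind the grasp point. The pads swing forward as they close: fully open they stand 13 mm farther back than shut.
Start: joints at [-1.319, 0.576, 0.025, 1.437, -0.015, 1.129, -0.057], TCP at [0.222, 0.637, 0.231] pointing down, gripper open.
Joint ranges: [-2.76, 2.76], [-0.34, 2.15], [-1.52, 1.57], [0.19, 2.46], [-1.09, 4.23], [0.17, 1.99], [-2.82, 2.82]. Speed limits (rad/s): [2.22, 2.22, 3.01, 3.01, 3.14, 3.14, 3.14].

## Interface

Orientations are given as a rotation vector (axis times angle).
In Python, from workcell import bot gives the robot as it stands.
- The arm moves only by the tool arm_command, never from a script. Its argument "rows" is a list that holds one entry, the list of rows, each a list of 5 numbers: the shift along the world's x, y, z in cm, then the turn about the world's z in rad, then the opening, from 0 (shut) to 1 (fully open). In form: [[[tx, ty, tz, roll, hand], ...]]. A call has 1 to 20 rows; each row is the pose to reach, as a shift and turn from the pose commanded when the call began; what a row does not reach only later rows make up. A row lasts 1/12 s, in which the tool goes at most 41.7 mm and 7.16 degrees, less where a joint would pass 70% of its speed; a pose out of reach is approached as far as the arm can. A call with a gripper value outside its range is refused whole. The fingers move at their own pace and stop on an object; "squeeze" is the grip in N (left out, the last holds). Time passes only in rows, so rows that repeat a pose let the fingers close. It gives the time, the measured TCP pose, the force and the opening at its end, in the units of the state.
- bot.get_state(): the state, without advancing time (a new reading comes with each control period).
- bot.capture(name): name is "side" or "top" or "wrist"; returns (picture, depth): 480x640x3 uint8, red, green, blue; 480x640 float32, m along the optical axis (not along the pixel's ray), 0 where there is no reading.
- bot.camera_model(name): a dict with "K" (3x3 intrinsics, pixels), "R" (3x3) and "t" (3): a world point X has camera coordinates R X + t; the wrist camera has in their place "hand_eye" (4x4, takes a point from camera to tool coordinates, whose origin is the TCP and whose axes are the tool frame's). Camera axes: x right, y down, z forward; pixel columns grow to the right and rows downward; lengths in m; the calibration is good to about 2 mm. A picture is of the moment at which its call begins: read the wrist's pose just before it. camera_model takes no time and is no camera call.
- bot.close_job(): hands the job in, once; it reports no verdict.
The state is a dict: "clock": time; "joint_pos": joint angles; "joint_velocities": joint speeds; "joint_efforts": joint torques, N m; "tool_pos": TCP position; "tcp_rot": TCP orientation; "wrist_force": force on the tool from outside, world axes, zero at the start; "moment": the same for the moment, N m; "gripper_width": finger opening in m.
Only numpy, scipy, OpenCV 4.12 (cv2) and the standard library are available. Lean on these libraries where they do the work, as an engineer would, in place of code of your own. Each camera call takes 0.05 s, during which the arm holds its last target.

## Working session

There is one attempt and no reset: what is moved stays moved. The work goes in short steps, Python scripts to look and compute and a tool call to move; the robot and the scene stay as the last step left them, time stands still between calls to the robot, and variables do not carry over. Pictures are saved under pics/ and viewed, and the job is handed in when it is done.

Besides the shell and the picture viewer there is one more tool, called as name(argument=value, ...) on one line, values as JSON. arm_command: Moves the arm, as the interface text tells. Its arguments: {"type":"object","properties":{"rows":{"type":"array","items":{"type":"array","items":{"type":"array","items":{"type":"number"}}}},"squeeze":{"type":"number"}},"required":["rows"]}

```bash
ls; mkdir -p pics; python3 - <<'E'
from workcell import bot
import cv2,numpy as np
s=bot.get_state()
for k in s: print(k,np.round(s[k],3))
for n in ["side","top","wrist"]:
    p,d=bot.capture(n)
    cv2.imwrite(f"pics/{n}0.png",p[:,:,::-1]); np.save(f"pics/{n}0_d.npy",d)
    m=bot.camera_model(n); print(n,{k:np.round(v,3).tolist() for k,v in m.items()})
E
```

```text
pics
clock 0.0
joint_pos [-1.319  0.577  0.025  1.438 -0.015  1.129 -0.057]
joint_velocities [ 0.001 -0.001 -0.002 -0.001  0.     0.    -0.   ]
joint_efforts [-0.0000e+00 -7.6576e+01  2.2500e+00 -2.8596e+01  1.5000e-02  1.3000e-02
 -0.0000e+00]
tool_pos [0.222 0.637 0.23 ]
tcp_rot [ 2.561e+00  1.818e+00 -2.000e-03]
wrist_force [-0.553 -0.346  0.007]
moment [0.037 0.009 0.036]
gripper_width 0.086
side {'K': [[598.651, 0.0, 311.322], [0.0, 598.651, 242.401], [0.0, 0.0, 1.0]], 'R': [[0.826, -0.563, -0.02], [-0.397, -0.557, -0.729], [0.399, 0.61, -0.684]], 't': [-0.395, 0.296, 1.314]}
top {'K': [[481.316, 0.0, 323.088], [0.0, 481.316, 237.618], [0.0, 0.0, 1.0]], 'R': [[-0.057, -0.998, -0.007], [-0.976, 0.058, -0.208], [0.208, -0.005, -0.978]], 't': [0.077, 0.494, 1.359]}
wrist {'K': [[403.597, 0.0, 316.709], [0.0, 403.597, 231.62], [0.0, 0.0, 1.0]], 'hand_eye': [[1.0, -0.002, -0.0, 0.001], [0.002, 0.953, 0.303, -0.078], [-0.0, -0.303, 0.953, -0.143], [0.0, 0.0, 0.0, 1.0]]}
```

View pics/side0.png

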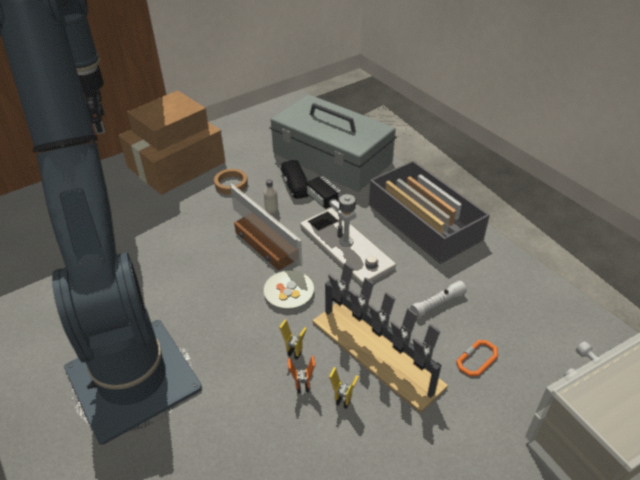

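View pics/top0.png

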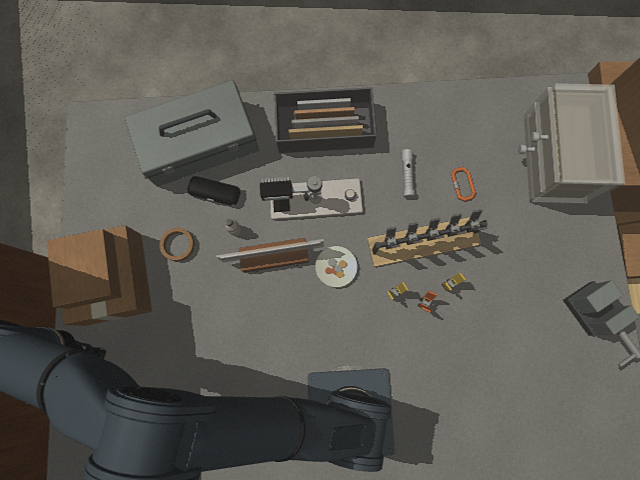

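View pics/wrist0.png

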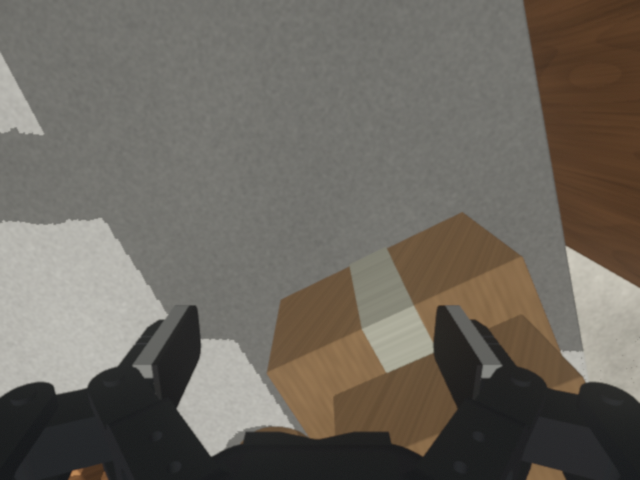

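```bash
cat > h.py <<'E'
import numpy as np,cv2
from scipy.spatial.transform import Rotation as Rn
from workcell import bot
def pose(s=None):
    s=s or bot.get_state()
    T=np.eye(4);T[:3,:3]=Rn.from_rotvec(s["tcp_rot"]).as_matrix();T[:3,3]=s["tool_pos"];return T
def cam2world(n,T=None):
    m=bot.camera_model(n);M=np.eye(4)
    if n=="wrist": return T@np.array(m["hand_eye"])
    M[:3,:3]=np.array(m["R"]).T;M[:3,3]=-np.array(m["R"]).T@np.array(m["t"]);return M
def cloud(n,d,T=None):
    K=np.array(bot.camera_model(n)["K"]);v,u=np.indices(d.shape)
    P=np.stack([(u-K[0,2])/K[0,0]*d,(v-K[1,2])/K[1,1]*d,d],-1)
    M=cam2world(n,T);W=P@M[:3,:3].T+M[:3,3];W[d<=0]=np.nan;return W
def proj(n,X,T=None):
    K=np.array(bot.camera_model(n)["K"]);M=np.linalg.inv(cam2world(n,T));X=np.atleast_2d(X)
    c=X@M[:3,:3].T+M[:3,3];p=c@K.T;return p[:,:2]/p[:,2:]
def ray(n,uv,z,T=None):
    K=np.array(bot.camera_model(n)["K"]);M=cam2world(n,T)
    d=M[:3,:3]@np.linalg.inv(K)@np.array([uv[0],uv[1],1.]);o=M[:3,3];return o+d*(z-o[2])/d[2]
def crop(img,name,x0,y0,x1,y1,f):
    c=cv2.resize(img[y0:y1,x0:x1],None,fx=f,fy=f,interpolation=cv2.INTER_CUBIC);cv2.imwrite("pics/"+name+".png",c)
def look(n,name):
    T=pose();p,d=bot.capture(n);cv2.imwrite(f"pics/{name}.png",p[:,:,::-1]);np.save(f"pics/{name}_d.npy",d);np.save(f"pics/{name}_T.npy",T);return p,d,T
E
python3 - <<'E'
from h import *
T=pose();print(T.round(3))
for n,b,f in [("side",(220,180,460,420),3),("top",(215,160,500,310),2.8)]:
    crop(cv2.imread(f"pics/{n}0.png"),n+"0c",*b,f if n=="top" else 2.5)
d=np.load("pics/side0_d.npy");W=cloud("side",d)
def q(u,v):print("side",u,v,W[v,u].round(3))
for uv in [(345,275),(365,290),(387,310),(410,325),(430,345),(348,200),(372,262),(236,190),(300,240),(326,283),(437,370)]:q(*uv)
d=np.load("pics/top0_d.npy");W=cloud("top",d)
for u,v in [(392,232),(413,227),(436,222),(455,219),(476,213),(314,184),(350,195),(276,188),(220,257),(322,243),(375,245),(485,225),(600,450),(250,350)]:print("top",u,v,W[v,u].round(3))
E
```

```text
[[ 0.329  0.944 -0.     0.222]
 [ 0.944 -0.329 -0.001  0.637]
 [-0.001  0.    -1.     0.231]
 [ 0.     0.     0.     1.   ]]
side 345 275 [ 0.477 -0.138  0.154]
side 365 290 [ 0.487 -0.197  0.151]
side 387 310 [ 0.494 -0.263  0.145]
side 410 325 [ 0.503 -0.324  0.15 ]
side 430 345 [ 0.511 -0.378  0.136]
side 348 200 [0.629 0.053 0.167]
side 372 262 [ 0.627 -0.054  0.038]
side 236 190 [0.449 0.312 0.116]
side 300 240 [0.48  0.047 0.117]
side 326 283 [ 0.452 -0.101  0.111]
side 437 370 [ 0.496 -0.419  0.111]
top 392 232 [ 0.478 -0.137  0.164]
top 413 227 [ 0.487 -0.194  0.17 ]
top 436 222 [ 0.497 -0.257  0.171]
top 455 219 [ 0.505 -0.312  0.158]
top 476 213 [ 0.516 -0.368  0.168]
top 314 184 [0.623 0.065 0.174]
top 350 195 [ 0.626 -0.04   0.041]
top 276 188 [0.63  0.173 0.136]
top 220 257 [0.447 0.339 0.111]
top 322 243 [0.474 0.053 0.087]
top 375 245 [ 0.458 -0.097  0.096]
top 485 225 [ 0.492 -0.404  0.122]
top 600 450 [-0.138 -0.684 -0.002]
top 250 350 [ 0.188  0.28  -0.004]
```

```bash
true
```

```text
(no output)
```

View pics/side0c.png

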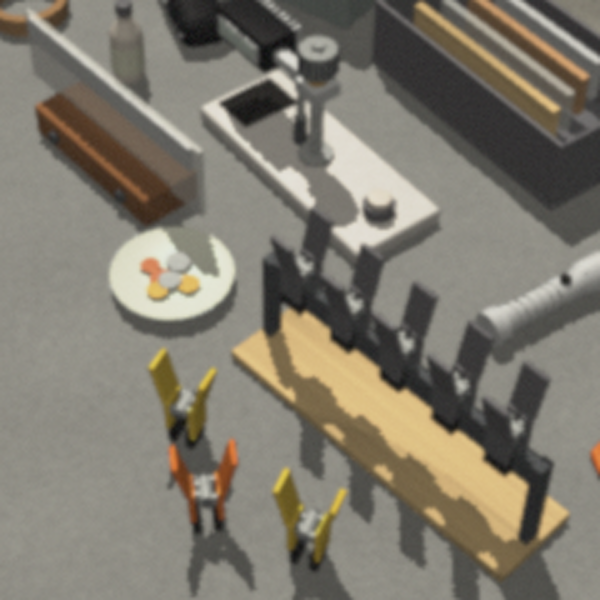

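View pics/top0c.png

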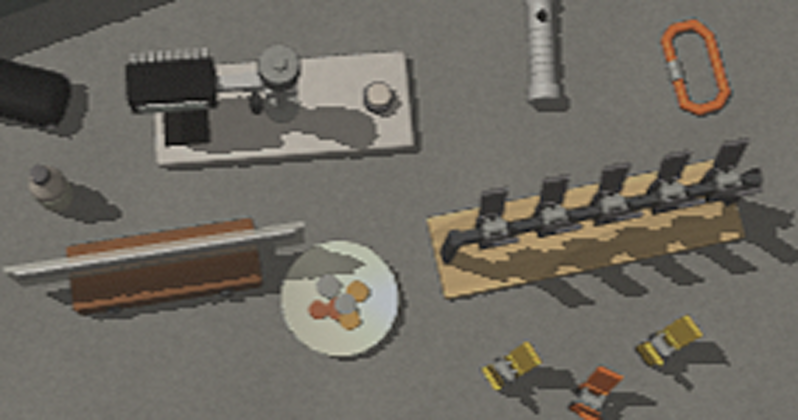

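arm_command(rows=[[[0,0,4,0,1],[0,0,9,0,1],[25,-42,9,-1.1,1],[25,-42,9,-1.1,1],[25,-42,9,-1.1,1],[25,-42,9,-1.1,1],[25,-42,9,-1.1,1],[25,-42,9,-1.1,1],[25,-42,9,-1.1,1],[25,-42,9,-1.1,1],[25,-42,9,-1.1,1],[25,-42,9,-1.1,1],[25,-42,9,-1.1,1],[25,-42,9,-1.1,1],[25,-42,9,-1.1,1],[25,-42,9,-1.1,1],[25,-42,9,-1.1,1],[25,-42,9,-1.1,1],[25,-42,9,-1.1,1],[25,-42,9,-1.1,1]]], squeeze=40)

```text
clock: 1.82
tool_pos: [0.4719, 0.2184, 0.3212]
tcp_rot: [-3.134, -0.215, 0.001]
wrist_force: [-0.9, 0.5, 0.1]
gripper_width: 0.0857
```

```bash
python3 - <<'E'
from h import *
p,d,T=look("wrist","w1");print(T.round(3), bot.get_state()["clock"])
E
```

```text
[[ 0.991  0.137 -0.     0.472]
 [ 0.137 -0.991  0.     0.218]
 [-0.    -0.    -1.     0.321]
 [ 0.     0.     0.     1.   ]] 1.8667
```

View pics/w1.png

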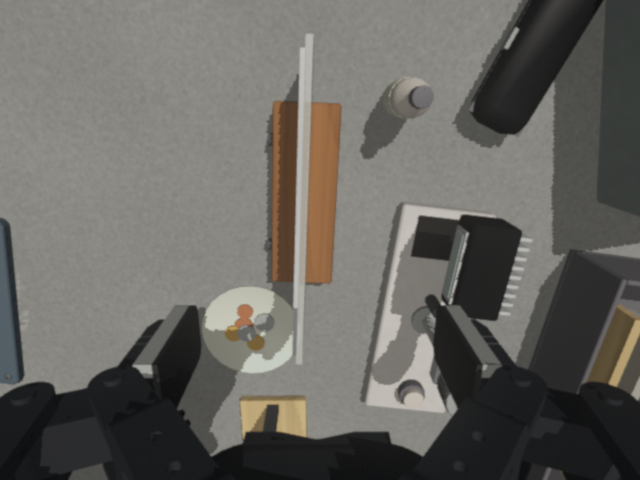

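```bash
python3 - <<'E'
from h import *
img=cv2.imread("pics/w1.png");crop(img,"w1c",250,20,350,380,1.6)
c=img[20:380,250:350]
a=cv2.resize(c[:180],None,fx=3.3,fy=3.3,interpolation=cv2.INTER_CUBIC);b=cv2.resize(c[180:],None,fx=3.3,fy=3.3,interpolation=cv2.INTER_CUBIC)
cv2.imwrite("pics/w1c.png",np.hstack([a,b]))
d=np.load("pics/w1_d.npy");T=np.load("pics/w1_T.npy");W=cloud("wrist",d,T)
for v in range(36,366,20):
    r=W[v,270:330]; m=np.nanmax(r[:,2]);k=r[:,2]>m-.008
    us=np.where(k)[0]+270
    print(v,us.min(),us.max(),r[k].mean(0).round(4),r[k][:,0].min().round(4),r[k][:,0].max().round(4))
E
```

```text
36 305 312 [0.4484 0.3445 0.1191] 0.4457 0.4511
56 300 312 [0.4483 0.33   0.1192] 0.4436 0.453
76 299 311 [0.4494 0.3153 0.1194] 0.4447 0.4542
96 299 310 [0.4509 0.3002 0.1196] 0.4465 0.4553
116 298 309 [0.4521 0.2847 0.1196] 0.4476 0.4565
136 298 309 [0.4541 0.2688 0.1198] 0.4496 0.4586
156 297 308 [0.4553 0.2523 0.1193] 0.4507 0.4599
176 297 307 [0.457  0.2354 0.1194] 0.4528 0.4612
196 296 307 [0.4587 0.2179 0.1193] 0.4539 0.4634
216 296 306 [0.4605 0.2    0.1193] 0.4561 0.4649
236 295 305 [0.4619 0.1814 0.1193] 0.4574 0.4663
256 295 305 [0.464  0.1619 0.1185] 0.4597 0.4688
276 294 304 [0.4658 0.1425 0.1192] 0.4612 0.4703
296 294 303 [0.4678 0.1221 0.1194] 0.4636 0.472
316 293 303 [0.4699 0.1011 0.1195] 0.4651 0.4747
336 293 302 [0.472  0.0793 0.1195] 0.4677 0.4764
356 296 301 [0.4758 0.0563 0.1187] 0.4733 0.4783
```

View pics/w1c.png

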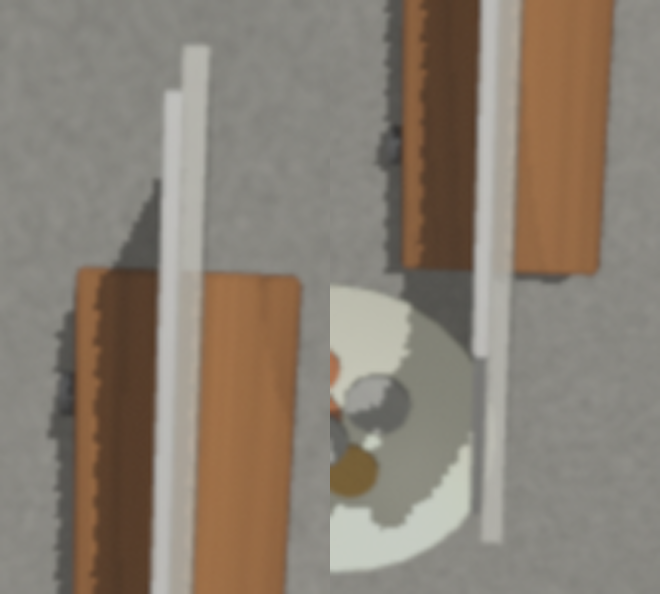

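arm_command(rows=[[[1.5,-42,0,0,1],[1.5,-42,0,0,1],[1.5,-42,0,0,1],[1.5,-42,0,0,1],[1.5,-42,0,0,1],[1.5,-42,0,0,1],[1.5,-42,0,0,1],[1.5,-42,0,0,1],[1.5,-42,0,0,1],[1.5,-42,0,0,1],[1.5,-42,0,0,1],[1.5,-42,0,0,1],[1.5,-42,0,0,1],[1.5,-42,0,0,1],[1.5,-42,0,0,1]]])

```text
clock: 3.12
tool_pos: [0.4879, -0.2008, 0.3212]
tcp_rot: [-3.133, -0.217, 0.0]
wrist_force: [0.2, -0.3, -0.3]
gripper_width: 0.0853
```

```bash
python3 - <<'E'
from h import *
p,d,T=look("wrist","w2");print(T.round(3), bot.get_state()["clock"])
E
```

```text
[[ 0.99   0.138 -0.     0.488]
 [ 0.138 -0.99   0.001 -0.201]
 [ 0.    -0.001 -1.     0.321]
 [ 0.     0.     0.     1.   ]] 3.1667
```

View pics/w2.png

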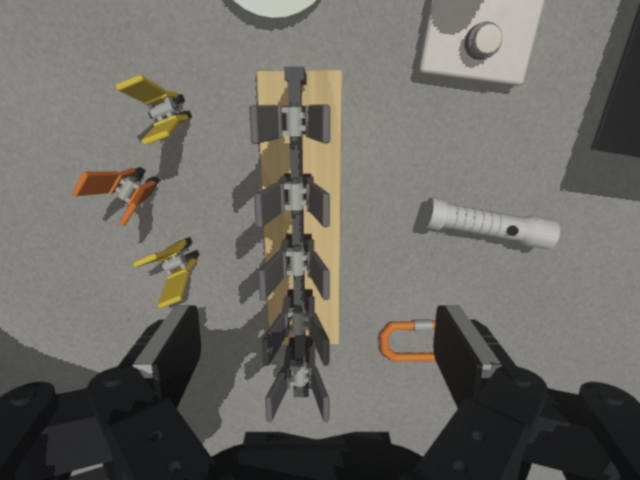

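```bash
python3 - <<'E'
from h import *
img=cv2.imread("pics/w2.png")
cv2.imwrite("pics/w2c.png",cv2.resize(img[60:440,220:360],None,fx=1.5,fy=1.5))
d=np.load("pics/w2_d.npy");T=np.load("pics/w2_T.npy");W=cloud("wrist",d,T)
m=np.zeros(d.shape,bool);m[60:430,230:345]=True
bar=m&(abs(W[...,2]-.115)<.004);P=W[bar];
a,b=np.polyfit(P[:,1],P[:,0],1);print("bar x=a*y+b",a,b,len(P),P[:,1].min(),P[:,1].max(),np.median(P[:,2]))
# residual spread
r=P[:,0]-a*P[:,1]-b;print(np.percentile(r,[5,50,95]).round(4))
# paddles tips
pd=m&(W[...,2]>.160)
n,l,st,c=cv2.connectedComponentsWithStats(pd.astype(np.uint8))
for i in range(1,n):
    if st[i,4]<15: continue
    q=W[l==i];print(i,c[i].round(0),st[i,4],q.mean(0).round(4),"min",q.min(0).round(3),"max",q.max(0).round(3))
E
```

```text
bar x=a*y+b -0.1428409071122416 0.4410847563369851 2322 -0.4144812090488684 -0.09615000690563574 0.11487476632879193
[-0.0093  0.0001  0.007 ]
1 [258. 123.] 692 [ 0.4393 -0.1418  0.1744] min [ 0.432 -0.155  0.16 ] max [ 0.445 -0.129  0.182]
2 [322. 123.] 574 [ 0.4828 -0.1355  0.1754] min [ 0.476 -0.149  0.16 ] max [ 0.489 -0.123  0.182]
3 [262. 207.] 595 [ 0.4477 -0.201   0.1742] min [ 0.441 -0.215  0.16 ] max [ 0.454 -0.189  0.182]
4 [322. 207.] 503 [ 0.4913 -0.1945  0.1751] min [ 0.485 -0.208  0.16 ] max [ 0.498 -0.183  0.182]
5 [266. 280.] 537 [ 0.456  -0.2591  0.1738] min [ 0.449 -0.274  0.16 ] max [ 0.462 -0.247  0.181]
6 [323. 280.] 460 [ 0.4997 -0.2525  0.1748] min [ 0.493 -0.267  0.16 ] max [ 0.506 -0.241  0.182]
7 [322. 345.] 403 [ 0.5077 -0.3108  0.1742] min [ 0.501 -0.327  0.16 ] max [ 0.514 -0.3    0.182]
8 [269. 345.] 472 [ 0.4644 -0.3177  0.1737] min [ 0.458 -0.334  0.16 ] max [ 0.471 -0.306  0.182]
9 [272. 401.] 428 [ 0.4723 -0.3734  0.1734] min [ 0.466 -0.39   0.16 ] max [ 0.479 -0.363  0.182]
10 [323. 402.] 371 [ 0.5159 -0.3669  0.1742] min [ 0.51  -0.383  0.16 ] max [ 0.523 -0.357  0.182]
```

arm_command(rows=[[[-2.7,6.2,-4,0,1],[-2.7,6.2,-8,0,1],[-2.7,6.2,-8,0,1],[-2.7,6.2,-10,0,1],[-2.7,6.2,-12,0,1],[-2.7,6.2,-14,0,1],[-2.7,6.2,-16,0,1],[-2.7,6.2,-17.5,0,1],[-2.7,6.2,-17.5,0,1],[-2.7,6.2,-17.5,0,0.8],[-2.7,6.2,-17.5,0,0.7],[-2.7,6.2,-17.5,0,0.6],[-2.7,6.2,-17.5,0,0.5],[-2.7,6.2,-17.3,0,0.4],[-2.7,6.2,-17.3,0,0.2],[-2.7,6.2,-17.3,0,0.2],[-2.7,6.2,-17.3,0,0.2],[-2.7,6.2,-17.3,0,0.2]]], squeeze=35)

```text
clock: 4.67
tool_pos: [0.4604, -0.1407, 0.1483]
tcp_rot: [-3.134, -0.212, -0.0]
wrist_force: [-0.0, 0.5, -1.0]
gripper_width: 0.0323
```

```bash
python3 - <<'E'
from h import *
p,d,T=look("wrist","w3");p,d,T=look("side","s3");print(T.round(3), bot.get_state()["clock"])
img=cv2.imread("pics/s3.png");crop(img,"s3c",260,140,480,420,2)
E
```

```text
[[ 0.991  0.135 -0.     0.46 ]
 [ 0.135 -0.991  0.    -0.141]
 [-0.    -0.    -1.     0.148]
 [ 0.     0.     0.     1.   ]] 4.7667
```

View pics/s3c.png

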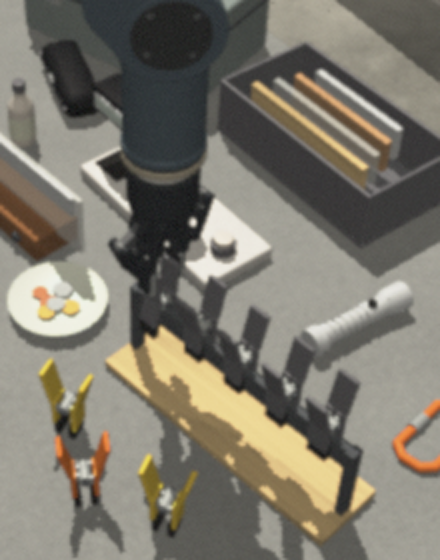

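View pics/w3.png

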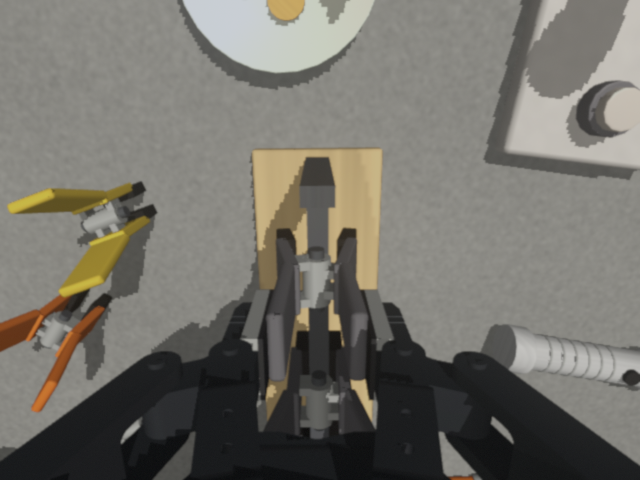

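```bash
python3 - <<'E'
from h import *
for n in ["w2","w3"]:
    d=np.load(f"pics/{n}_d.npy");T=np.load(f"pics/{n}_T.npy");W=cloud("wrist",d,T)
    uv=[(293,120),(292,123)] if n=="w2" else [(317,270),(317,283),(317,295)]
    for u,v in uv: print(n,u,v,W[v,u].round(4))
    m=np.zeros(d.shape,bool);
    if n=="w3": m[240:310,300:335]=1
    else: m[105:140,283:303]=1
    q=W[m&(W[...,2]>.125)];print(q.min(0).round(4),q.max(0).round(4),np.median(q,0).round(4))
E
```

```text
w2 293 120 [ 0.4607 -0.138   0.1349]
w2 292 123 [ 0.4602 -0.1403  0.1354]
[ 0.4517 -0.1531  0.1272] [ 0.4686 -0.1265  0.1376] [ 0.461  -0.1392  0.1342]
w3 317 270 [ 0.4594 -0.1318  0.1282]
w3 317 283 [ 0.4602 -0.1379  0.1284]
w3 317 295 [ 0.461  -0.1438  0.1282]
[ 0.4515 -0.1526  0.125 ] [ 0.4691 -0.124   0.1341] [ 0.4602 -0.1383  0.1275]
```

arm_command(rows=[[[0,0,3,0,0.2],[0,0,6,0,0.2],[0,0,9,0,0.2],[-1.1,45.3,9,-0.043,0.2],[-1.1,45.3,9,-0.043,0.2],[-1.1,45.3,9,-0.043,0.2],[-1.1,45.3,9,-0.043,0.2],[-1.1,45.3,9,-0.043,0.2],[-1.1,45.3,9,-0.043,0.2],[-1.1,45.3,9,-0.043,0.2],[-1.1,45.3,9,-0.043,0.2],[-1.1,45.3,9,-0.043,0.2],[-1.1,45.3,9,-0.043,0.2],[-1.1,45.3,9,-0.043,0.2],[-1.1,45.3,9,-0.043,0.2],[-1.1,45.3,9,-0.043,0.2],[-1.1,45.3,9,-0.043,0.2],[-1.1,45.3,9,-0.043,0.2]]])

```text
clock: 6.27
tool_pos: [0.4497, 0.3106, 0.2383]
tcp_rot: [3.138, 0.141, -0.0]
wrist_force: [0.0, -0.3, -0.8]
gripper_width: 0.0325
```

```bash
python3 - <<'E'
from h import *
p,d,T=look("wrist","w4");print(T.round(4), bot.get_state()["clock"],bot.get_state()["gripper_width"])
E
```

```text
[[ 9.960e-01  8.980e-02 -1.000e-04  4.497e-01]
 [ 8.980e-02 -9.960e-01 -7.000e-04  3.106e-01]
 [-1.000e-04  7.000e-04 -1.000e+00  2.383e-01]
 [ 0.000e+00  0.000e+00  0.000e+00  1.000e+00]] 6.3167 0.03235098760641883
```

View pics/w4.png

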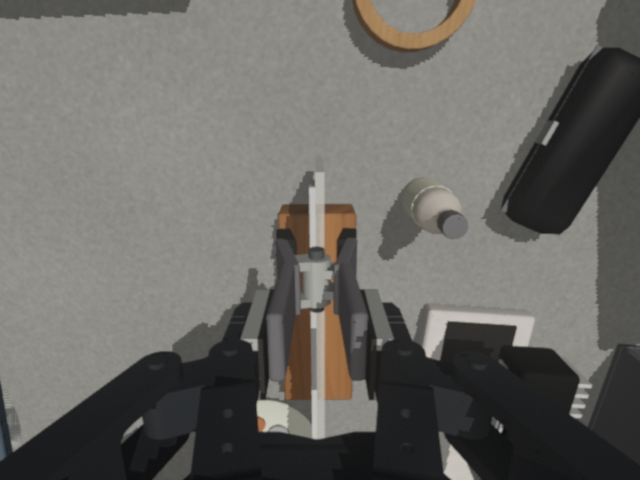

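arm_command(rows=[[[0,0,-2,0,0.2],[0,0,-3.5,0,0.2],[0,0,-5,0,0.2],[0,0,-6.5,0,0.2],[0,0,-7.5,0,0.2],[0,0,-8.2,0,0.2],[0,0,-8.2,0,0.2],[0,0,-8.2,0,0.2]]])

```text
clock: 6.98
tool_pos: [0.4497, 0.312, 0.1566]
tcp_rot: [3.138, 0.143, 0.0]
wrist_force: [-0.4, 0.5, 0.1]
gripper_width: 0.0324
```

```bash
python3 - <<'E'
from h import *
p,d,T=look("wrist","w5");print(T.round(4), bot.get_state()["clock"],bot.get_state()["gripper_width"],bot.get_state()["wrist_force"])
W=cloud("wrist",d,T);m=np.zeros(d.shape,bool);m[265:300,300:335]=1
q=W[m&(W[...,2]>.12)];print(np.percentile(q,[5,50,95],axis=0).round(4),W[283,317])
p,d,T=look("side","s5");crop(cv2.imread("pics/s5.png"),"s5c",180,120,380,300,4)
E
```

```text
[[ 0.9958  0.0911  0.      0.4497]
 [ 0.0911 -0.9958 -0.      0.312 ]
 [ 0.      0.     -1.      0.1566]
 [ 0.      0.      0.      1.    ]] 7.0333 0.03222991651159324 [ 0.408341    0.33167217 -0.84234198]
[[0.4431 0.3065 0.1316]
 [0.4499 0.3144 0.1356]
 [0.4564 0.3223 0.1398]] [0.44958824 0.31494631 0.13701586]
```

View pics/w5.png

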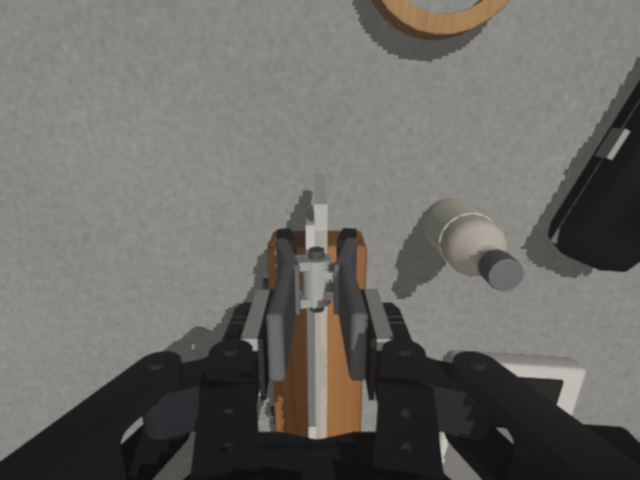

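View pics/s5c.png

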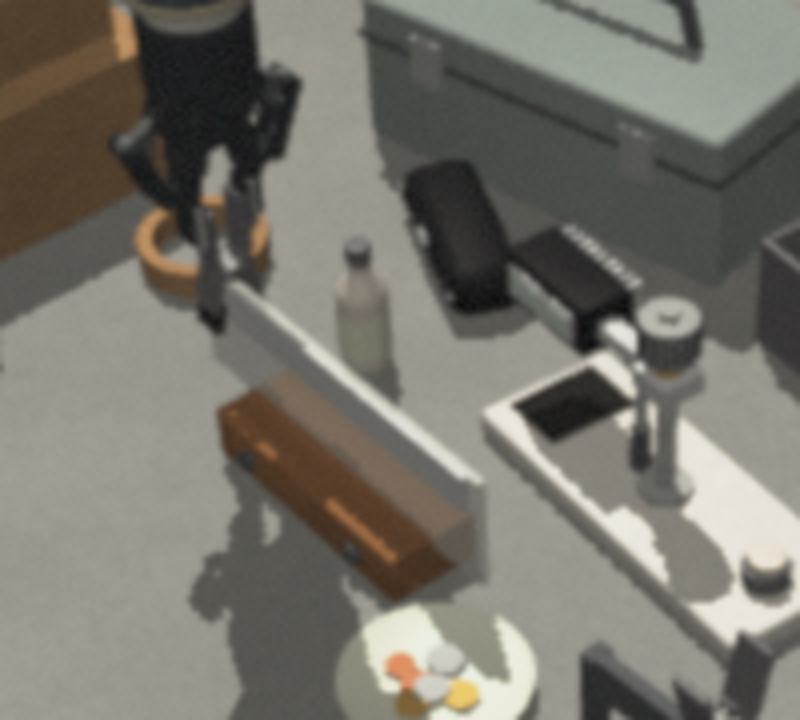

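arm_command(rows=[[[0,0,0,0,0.5],[0,0,0,0,0.6],[0,0,0,0,0.7],[0,0,0,0,0.8],[0,0,0,0,1],[0,0,0,0,1],[0,0,0,0,1],[0,0,2,0,1],[0,0,5,0,1],[0,0,8,0,1],[0,0,11,0,1],[0,0,11,0,1]]])

```text
clock: 8.08
tool_pos: [0.4518, 0.3132, 0.2717]
tcp_rot: [-3.133, -0.143, -0.01]
wrist_force: [0.5, 0.1, 0.0]
gripper_width: 0.0852
```

```bash
cat > pin.py <<'E'
from h import *
import sys
name=sys.argv[1]
p,d,T=look("wrist",name);print(T[:3,3].round(4), bot.get_state()["clock"],bot.get_state()["gripper_width"])
E
python3 pin.py w6
```

```text
[0.4518 0.3132 0.2717] 8.1333 0.08553968001332636
```

View pics/w6.png

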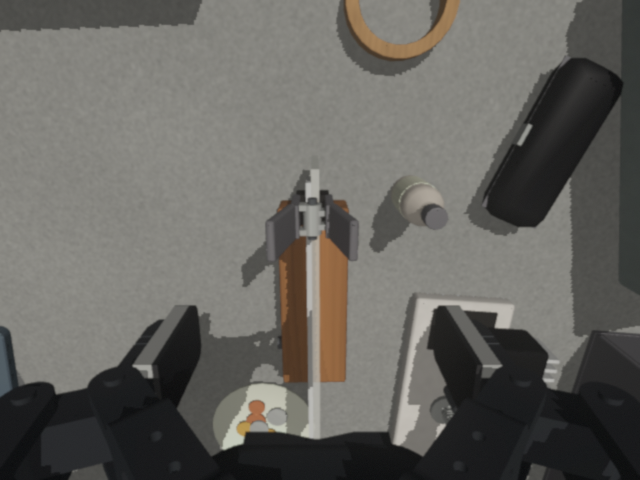

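```bash
cat > meas.py <<'E'
from h import *
import sys
# usage: name u0 v0 u1 v1 : paddles z>.165 & pin tops inside box
n=sys.argv[1];u0,v0,u1,v1=map(int,sys.argv[2:6])
d=np.load(f"pics/{n}_d.npy");T=np.load(f"pics/{n}_T.npy");W=cloud("wrist",d,T)
m=np.zeros(d.shape,bool);m[v0:v1,u0:u1]=1
k,l,st,c=cv2.connectedComponentsWithStats((m&(W[...,2]>.165)&(W[...,2]<.2)).astype(np.uint8))
for i in range(1,k):
    if st[i,4]<15: continue
    q=W[l==i];print(c[i].round(0),q.mean(0).round(4),"topz",np.percentile(q[:,2],97).round(4))
q=W[m&(W[...,2]>.13)&(W[...,2]<.148)];print("mid",np.median(q,0).round(4))
E
python3 meas.py w6 250 180 370 270; python3 - <<'E'
from h import *
d=np.load("pics/w6_d.npy");T=np.load("pics/w6_T.npy");W=cloud("wrist",d,T)
for v in range(192,240,5): print(v,[tuple(W[v,u].round(4)) for u in (306,312,318)])
E
```

```text
[276. 235.] [0.4278 0.3137 0.182 ] topz 0.1901
[347. 235.] [0.4706 0.3177 0.1822] topz 0.1902
mid [0.449  0.3163 0.1433]
192 [(np.float64(0.4436), np.float64(0.3288), np.float64(0.1198)), (np.float64(0.448), np.float64(0.3292), np.float64(0.1201)), (np.float64(0.4525), np.float64(0.3293), np.float64(0.1187))]
197 [(np.float64(0.4439), np.float64(0.325), np.float64(0.1198)), (np.float64(0.4481), np.float64(0.3291), np.float64(0.1365)), (np.float64(0.4529), np.float64(0.3256), np.float64(0.119))]
202 [(np.float64(0.4442), np.float64(0.3249), np.float64(0.1358)), (np.float64(0.4483), np.float64(0.3267), np.float64(0.142)), (np.float64(0.4527), np.float64(0.3254), np.float64(0.1344))]
207 [(np.float64(0.4445), np.float64(0.323), np.float64(0.1428)), (np.float64(0.4486), np.float64(0.324), np.float64(0.1454)), (np.float64(0.4528), np.float64(0.3237), np.float64(0.1424))]
212 [(np.float64(0.4448), np.float64(0.3194), np.float64(0.1425)), (np.float64(0.4489), np.float64(0.3204), np.float64(0.1448)), (np.float64(0.4531), np.float64(0.3203), np.float64(0.143))]
217 [(np.float64(0.4451), np.fl
[... 219 characters left out ...]
1443)), (np.float64(0.4495), np.float64(0.3132), np.float64(0.1449)), (np.float64(0.4537), np.float64(0.3131), np.float64(0.1429))]
227 [(np.float64(0.4457), np.float64(0.3089), np.float64(0.1438)), (np.float64(0.4498), np.float64(0.3097), np.float64(0.145)), (np.float64(0.4541), np.float64(0.3092), np.float64(0.1421))]
232 [(np.float64(0.446), np.float64(0.3049), np.float64(0.1425)), (np.float64(0.4501), np.float64(0.3061), np.float64(0.1452)), (np.float64(0.4544), np.float64(0.3058), np.float64(0.1431))]
237 [(np.float64(0.4465), np.float64(0.2938), np.float64(0.12)), (np.float64(0.4506), np.float64(0.3006), np.float64(0.1397)), (np.float64(0.4557), np.float64(0.2941), np.float64(0.1183))]
```

```bash
python3 - <<'E'
from h import *
s=bot.get_state();print(s["tool_pos"],s["tcp_rot"],s["joint_velocities"].round(3) if hasattr(s["joint_velocities"],"round") else s["joint_velocities"],s["clock"])
E
```

```text
[0.45085072 0.3129857  0.26915195] [-3.13473502 -0.14416066 -0.00691127] [ 0.006  0.04  -0.023  0.068 -0.011 -0.04   0.01 ] 8.1333
```

arm_command(rows=[[[0,0,0,0,1],[0,0,0,0,1]]])

```text
clock: 8.3
tool_pos: [0.4488, 0.3121, 0.2654]
tcp_rot: [3.137, 0.145, -0.002]
wrist_force: [0.1, 0.6, -0.5]
gripper_width: 0.0856
```

arm_command(rows=[[[0,0,-3,0,1],[0,0,-6,0,1],[0,0,-8,0,1],[0,0,-10,0,1],[0,0,-11.7,0,1],[0,0,-11.7,0,1],[0,0,-11.7,0,0.7],[0,0,-11.7,0,0.5],[0,0,-11.7,0,0.2],[0,0,-11.7,0,0.2],[0,0,-11.7,0,0.2],[0,0,-11.7,0,0.2]]])

```text
clock: 9.3
tool_pos: [0.4495, 0.3125, 0.1498]
tcp_rot: [-3.138, -0.145, -0.001]
wrist_force: [0.3, 0.5, -1.4]
gripper_width: 0.0323
```

```bash
python3 pin.py w7;  python3 - <<'E'
from h import *
d=np.load("pics/w7_d.npy");T=np.load("pics/w7_T.npy");W=cloud("wrist",d,T)
for v in range(225,300,8): print(v,[tuple(W[v,u].round(4).tolist()) for u in (311,317)])
E
```

```text
[0.4495 0.3125 0.1498] 9.35 0.0321954394718672
225 [(0.4448, 0.3362, 0.1119), (0.4474, 0.3387, 0.1192)]
233 [(0.445, 0.3345, 0.1186), (0.4477, 0.335, 0.1195)]
241 [(0.4453, 0.3307, 0.1187), (0.4481, 0.3307, 0.1181)]
249 [(0.4457, 0.327, 0.1191), (0.4484, 0.3273, 0.1194)]
257 [(0.4457, 0.3282, 0.1323), (0.4482, 0.3286, 0.1327)]
265 [(0.446, 0.3247, 0.1326), (0.4486, 0.3249, 0.1326)]
273 [(0.4463, 0.3222, 0.1354), (0.4488, 0.3226, 0.1359)]
281 [(0.4466, 0.3187, 0.1359), (0.4491, 0.3195, 0.1371)]
289 [(0.4469, 0.3147, 0.1352), (0.4495, 0.3146, 0.1345)]
297 [(0.4473, 0.3108, 0.1348), (0.4498, 0.3115, 0.1358)]
```

View pics/w7.png

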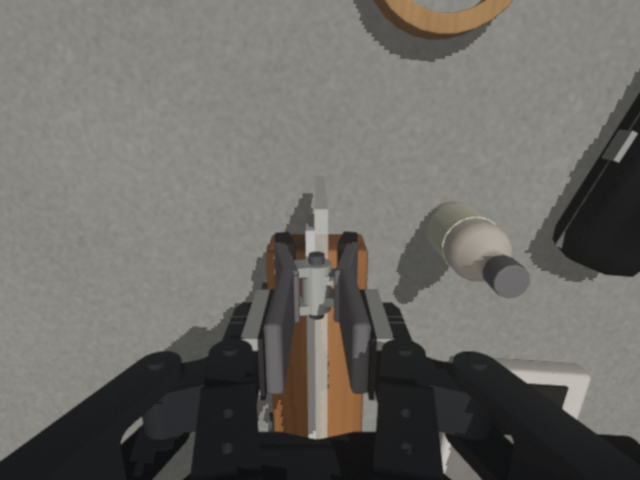

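arm_command(rows=[[[0,0,-0.2,0,0.2],[0,0,-0.3,0,0.2],[0,0,-0.3,0,0.45],[0,0,-0.35,0,0.5],[0,0,-0.4,0,0.6],[0,0,-0.45,0,0.7],[0,0,-0.5,0,1],[0,0,-0.5,0,1],[0,0,-0.5,0,1],[0,0,2,0,1],[0,0,5,0,1],[0,0,8,0,1],[0,0,10.5,0,1],[0,0,10.5,0,1],[0,0,10.5,0,1]]])

```text
clock: 10.6
tool_pos: [0.45, 0.3127, 0.2556]
tcp_rot: [-3.136, -0.145, -0.004]
wrist_force: [-0.7, -0.1, -0.3]
gripper_width: 0.0854
```

```bash
python3 pin.py w8;python3 meas.py w8 250 170 370 280;  python3 - <<'E'
from h import *
d=np.load("pics/w8_d.npy");T=np.load("pics/w8_T.npy");W=cloud("wrist",d,T)
for v in range(192,240,6): print(v,[tuple(W[v,u].round(4).tolist()) for u in (311,317)])
E
```

```text
[0.45   0.3127 0.2556] 10.65 0.08538195033025851
[277. 241.] [0.4271 0.3135 0.1787] topz 0.1849
[354. 241.] [0.4711 0.3176 0.1787] topz 0.185
mid [0.4492 0.3161 0.1387]
192 [(0.4447, 0.3314, 0.1194), (0.4489, 0.3321, 0.1206)]
198 [(0.4451, 0.3272, 0.1195), (0.4493, 0.3275, 0.1193)]
204 [(0.4453, 0.3265, 0.1346), (0.4493, 0.3273, 0.1364)]
210 [(0.4456, 0.3234, 0.1387), (0.4496, 0.3239, 0.1393)]
216 [(0.446, 0.3192, 0.1383), (0.45, 0.3197, 0.1389)]
222 [(0.4463, 0.3154, 0.1395), (0.4503, 0.3156, 0.1389)]
228 [(0.4467, 0.3111, 0.139), (0.4507, 0.3115, 0.1391)]
234 [(0.4471, 0.3067, 0.1386), (0.451, 0.3077, 0.1406)]
```

View pics/w8.png

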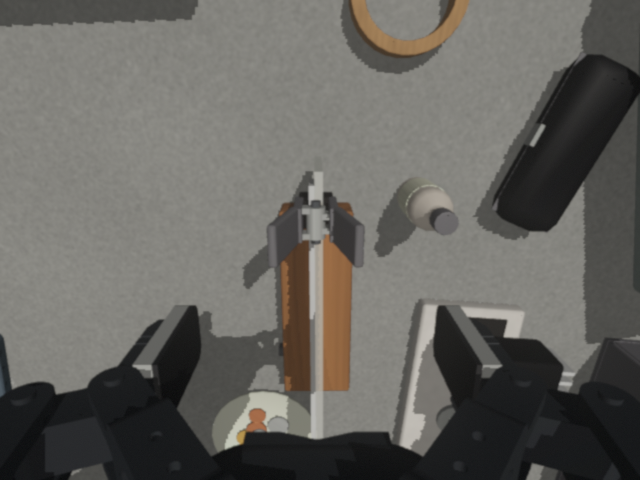

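arm_command(rows=[[[1.9,-51,0,0.043,1],[1.9,-51,0,0.043,1],[1.9,-51,0,0.043,1],[1.9,-51,0,0.043,1],[1.9,-51,0,0.043,1],[1.9,-51,0,0.043,1],[1.9,-51,0,0.043,1],[1.9,-51,0,0.043,1],[1.9,-51,0,0.043,1],[1.9,-51,0,0.043,1],[1.9,-51,0,0.043,1],[1.9,-51,0,0.043,1],[1.9,-51,0,0.043,1],[1.9,-51,0,0.043,1],[1.9,-51,0,0.043,1],[1.9,-51,0,0.043,1],[1.9,-51,-3,0.043,1],[1.9,-51,-5,0.043,1]]])

```text
clock: 12.15
tool_pos: [0.4689, -0.1955, 0.2032]
tcp_rot: [-3.133, -0.217, -0.001]
wrist_force: [0.0, -0.4, 0.0]
gripper_width: 0.0853
```

arm_command(rows=[[[0,-0.2,-2,0,1],[0,-0.2,-4,0,1],[0,-0.2,-6,0,1],[0,-0.2,-6.1,0,1],[0,-0.2,-6.1,0,0.7],[0,-0.2,-6.1,0,0.5],[0,-0.2,-6.1,0,0.2],[0,-0.2,-6.1,0,0.2],[0,-0.2,-6.1,0,0.2],[0,-0.2,-6.1,0,0.2]]])

```text
clock: 12.98
tool_pos: [0.4692, -0.1998, 0.1446]
tcp_rot: [3.134, 0.212, 0.004]
wrist_force: [-0.7, 0.6, 8.4]
gripper_width: 0.0326
```

```bash
python3 pin.py w9;  python3 - <<'E'
from h import *
d=np.load("pics/w9_d.npy");T=np.load("pics/w9_T.npy");W=cloud("wrist",d,T)
for v in range(241,320,8): print(v,[tuple(W[v,u].round(4).tolist()) for u in (311,317)])
E
```

```text
[ 0.4692 -0.1998  0.1446] 13.0333 0.03260822072839209
241 [(0.4643, -0.1814, 0.1148), (0.467, -0.1813, 0.1139)]
249 [(0.4648, -0.1855, 0.114), (0.4674, -0.1845, 0.1158)]
257 [(0.4649, -0.1858, 0.1232), (0.4674, -0.1847, 0.1253)]
265 [(0.4654, -0.189, 0.1245), (0.4678, -0.188, 0.1261)]
273 [(0.4657, -0.1911, 0.1282), (0.4683, -0.191, 0.1276)]
281 [(0.4662, -0.1952, 0.1273), (0.4687, -0.1944, 0.1284)]
289 [(0.4667, -0.1993, 0.1266), (0.4693, -0.1987, 0.1273)]
297 [(0.4672, -0.2029, 0.1271), (0.4697, -0.2021, 0.1282)]
305 [(0.4677, -0.2066, 0.1275), (0.4703, -0.2064, 0.1273)]
313 [(0.4681, -0.2102, 0.1282), (0.4707, -0.2092, 0.1292)]
```

View pics/w9.png

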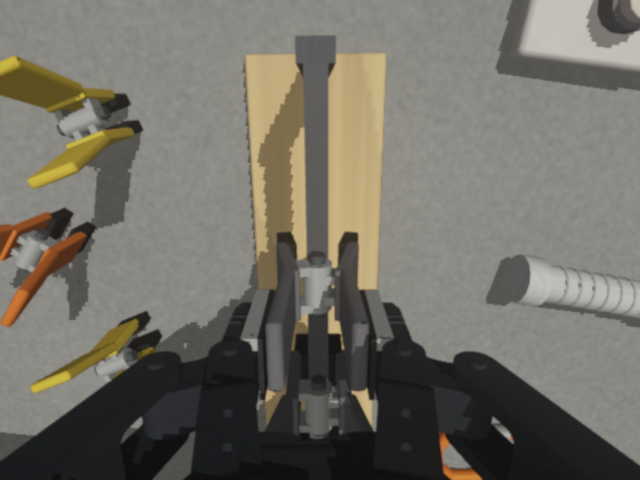

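arm_command(rows=[[[0,0,3,0,0.2],[0,0,6,0,0.2],[0,0,9.5,0,0.2],[-1.4,45.4,9.5,-0.043,0.2],[-1.4,45.4,9.5,-0.043,0.2],[-1.4,45.4,9.5,-0.043,0.2],[-1.4,45.4,9.5,-0.043,0.2],[-1.4,45.4,9.5,-0.043,0.2],[-1.4,45.4,9.5,-0.043,0.2],[-1.4,45.4,9.5,-0.043,0.2],[-1.4,45.4,9.5,-0.043,0.2],[-1.4,45.4,9.5,-0.043,0.2],[-1.4,45.4,9.5,-0.043,0.2],[-1.4,45.4,9.5,-0.043,0.2],[-1.4,45.4,9.5,-0.043,0.2],[-1.4,45.4,9.5,-0.043,0.2],[-1.4,45.4,9.5,-0.043,0.2],[-1.4,45.4,9.5,-0.043,0.2]]])

```text
clock: 14.53
tool_pos: [0.4546, 0.2529, 0.2386]
tcp_rot: [3.138, 0.142, 0.0]
wrist_force: [0.2, 0.3, -0.3]
gripper_width: 0.0328
```

```bash
python3 pin.py w10
```

```text
[0.4546 0.2529 0.2386] 14.5833 0.0323677315352342
```

View pics/w10.png

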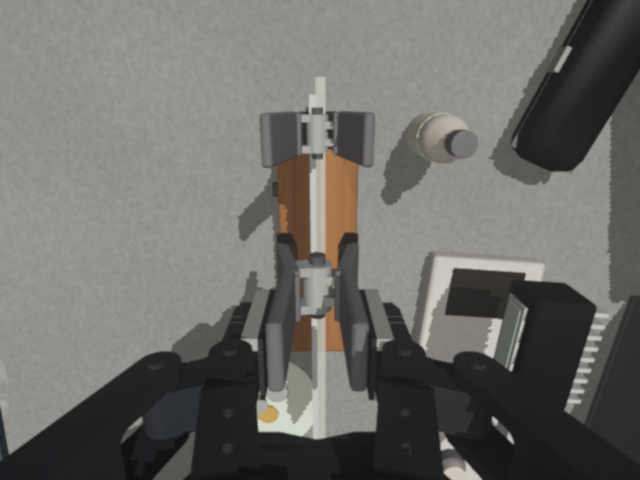

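arm_command(rows=[[[0,0,-2,0,0.2],[0,0,-4,0,0.2],[0,0,-6,0,0.2],[0,0,-7.5,0,0.2],[0,0,-8.5,0,0.2],[0,0,-8.8,0,0.2],[0,0,-8.8,0,0.2],[0,0,-8.8,0,0.2]]])

```text
clock: 15.25
tool_pos: [0.455, 0.2541, 0.151]
tcp_rot: [-3.138, -0.143, -0.001]
wrist_force: [1.0, -0.2, -0.6]
gripper_width: 0.0326
```

arm_command(rows=[[[0,0,-0.15,0,0.2],[0,0,-0.15,0,0.45],[0,0,-0.2,0,0.5],[0,0,-0.25,0,0.6],[0,0,-0.3,0,0.7],[0,0,-0.4,0,1],[0,0,-0.4,0,1],[0,0,-0.4,0,1],[0,0,2,0,1],[0,0,5,0,1],[0,0,8,0,1],[0,0,10,0,1],[0,0,10,0,1],[0,0,10,0,1]]])

```text
clock: 16.42
tool_pos: [0.4548, 0.2546, 0.2512]
tcp_rot: [-3.137, -0.145, -0.003]
wrist_force: [-0.4, 0.4, 0.1]
gripper_width: 0.0855
```

```bash
python3 pin.py w11;python3 meas.py w11 250 50 390 290
```

```text
[0.4548 0.2546 0.2512] 16.4667 0.08527073598379908
[274. 140.] [0.4274 0.3124 0.179 ] topz 0.185
[358. 140.] [0.4712 0.3166 0.179 ] topz 0.1851
[277. 246.] [0.4326 0.2542 0.1784] topz 0.1845
[355. 245.] [0.4767 0.2584 0.1785] topz 0.1847
mid [0.4517 0.3024 0.1387]
```

View pics/w11.png

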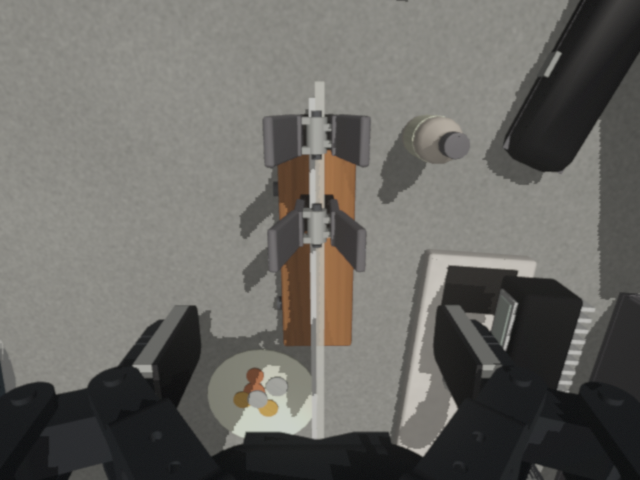

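arm_command(rows=[[[2.3,-51,0,0.043,1],[2.3,-51,0,0.043,1],[2.3,-51,0,0.043,1],[2.3,-51,0,0.043,1],[2.3,-51,0,0.043,1],[2.3,-51,0,0.043,1],[2.3,-51,0,0.043,1],[2.3,-51,0,0.043,1],[2.3,-51,0,0.043,1],[2.3,-51,0,0.043,1],[2.3,-51,0,0.043,1],[2.3,-51,0,0.043,1],[2.3,-51,0,0.043,1],[2.3,-51,0,0.043,1],[2.3,-51,0,0.043,1],[2.3,-51,0,0.043,1],[2.3,-51,-3,0.043,1],[2.3,-51,-5,0.043,1],[2.3,-51,-5,0.043,1]]])

```text
clock: 18.05
tool_pos: [0.4762, -0.2522, 0.1969]
tcp_rot: [-3.13, -0.217, 0.008]
wrist_force: [0.1, 0.3, 0.4]
gripper_width: 0.0849
```

arm_command(rows=[[[0.1,0,-2,0,1],[0.1,0,-4,0,1],[0.1,0,-5.6,0,1],[0.1,0,-5.6,0,1],[0.1,0,-5.6,0,0.7],[0.1,0,-5.6,0,0.5],[0.1,0,-5.6,0,0.2],[0.1,0,-5.6,0,0.2],[0.1,0,-5.6,0,0.2],[0.1,0,-5.6,0,0.2]]])

```text
clock: 18.88
tool_pos: [0.4791, -0.256, 0.1458]
tcp_rot: [3.134, 0.212, 0.003]
wrist_force: [-1.3, 1.3, 10.3]
gripper_width: 0.0322
```

```bash
python3 pin.py w12;  python3 - <<'E'
from h import *
d=np.load("pics/w12_d.npy");T=np.load("pics/w12_T.npy");W=cloud("wrist",d,T)
for v in range(241,320,8): print(v,[tuple(W[v,u].round(4).tolist()) for u in (317,)])
E
```

```text
[ 0.4791 -0.256   0.1458] 18.9333 0.03229155844625848
241 [(0.4769, -0.2374, 0.1152)]
249 [(0.4774, -0.2416, 0.1143)]
257 [(0.4776, -0.2428, 0.1213)]
265 [(0.4779, -0.2455, 0.1239)]
273 [(0.4782, -0.2478, 0.1275)]
281 [(0.4787, -0.2515, 0.1274)]
289 [(0.4792, -0.255, 0.1281)]
297 [(0.4797, -0.2589, 0.128)]
305 [(0.4803, -0.2632, 0.1271)]
313 [(0.4808, -0.2666, 0.1281)]
```

View pics/w12.png

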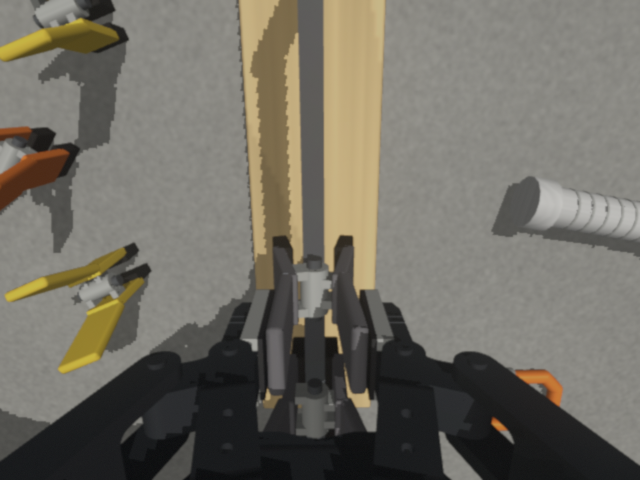

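arm_command(rows=[[[0,0,3,0,0.2],[0,0,6,0,0.2],[0,0,9.5,0,0.2],[-1.7,45.2,9.5,-0.043,0.2],[-1.7,45.2,9.5,-0.043,0.2],[-1.7,45.2,9.5,-0.043,0.2],[-1.7,45.2,9.5,-0.043,0.2],[-1.7,45.2,9.5,-0.043,0.2],[-1.7,45.2,9.5,-0.043,0.2],[-1.7,45.2,9.5,-0.043,0.2],[-1.7,45.2,9.5,-0.043,0.2],[-1.7,45.2,9.5,-0.043,0.2],[-1.7,45.2,9.5,-0.043,0.2],[-1.7,45.2,9.5,-0.043,0.2],[-1.7,45.2,9.5,-0.043,0.2],[-1.7,45.2,9.5,-0.043,0.2],[-1.7,45.2,9.5,-0.043,0.2],[-1.7,45.2,9.5,-0.043,0.2]]])

```text
clock: 20.43
tool_pos: [0.4616, 0.1948, 0.2396]
tcp_rot: [3.138, 0.141, 0.0]
wrist_force: [-0.7, -0.3, -1.5]
gripper_width: 0.0323
```

```bash
python3 pin.py w13;  python3 - <<'E'
from h import *
d=np.load("pics/w13_d.npy");T=np.load("pics/w13_T.npy");W=cloud("wrist",d,T)
for v in range(257,320,8): print(v,[tuple(W[v,u].round(4).tolist()) for u in (314,)])
E
```

```text
[0.4616 0.1948 0.2396] 20.4833 0.032042143036310373
257 [(0.4594, 0.207, 0.2128)]
265 [(0.4596, 0.2053, 0.218)]
273 [(0.4598, 0.2032, 0.2219)]
281 [(0.4601, 0.1986, 0.2201)]
289 [(0.4604, 0.1959, 0.2224)]
297 [(0.4608, 0.1915, 0.2213)]
305 [(0.461, 0.1882, 0.2224)]
313 [(0.4614, 0.1839, 0.2219)]
```

View pics/w13.png

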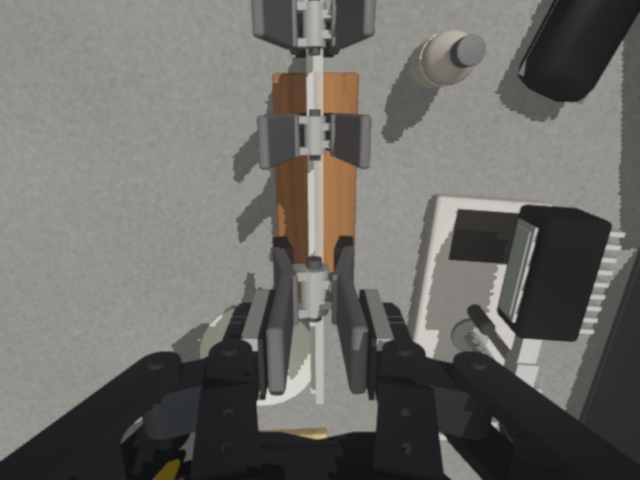

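arm_command(rows=[[[0,0,-2,0,0.2],[0,0,-4,0,0.2],[0,0,-6,0,0.2],[0,0,-7.5,0,0.2],[0,0,-8.5,0,0.2],[0,0,-8.8,0,0.2],[0,0,-8.8,0,0.2],[0,0,-8.8,0,0.2]]])

```text
clock: 21.15
tool_pos: [0.462, 0.196, 0.152]
tcp_rot: [-3.138, -0.143, -0.001]
wrist_force: [-0.1, 0.2, -0.2]
gripper_width: 0.0321
```

```bash
python3 pin.py w14;  python3 - <<'E'
from h import *
d=np.load("pics/w14_d.npy");T=np.load("pics/w14_T.npy");W=cloud("wrist",d,T)
for v in range(225,320,8): print(v,[tuple(W[v,u].round(4).tolist()) for u in (314,)])
E
```

```text
[0.462 0.196 0.152] 21.2 0.03224948202776492
225 [(0.4586, 0.2215, 0.1195)]
233 [(0.4589, 0.2177, 0.1196)]
241 [(0.4593, 0.2136, 0.1189)]
249 [(0.4596, 0.2097, 0.1187)]
257 [(0.4597, 0.2087, 0.1264)]
265 [(0.4599, 0.2064, 0.1302)]
273 [(0.4601, 0.2044, 0.1343)]
281 [(0.4605, 0.2005, 0.134)]
289 [(0.4608, 0.1964, 0.1332)]
297 [(0.4612, 0.1925, 0.1333)]
305 [(0.4615, 0.1888, 0.1337)]
313 [(0.4618, 0.1849, 0.1339)]
```

View pics/w14.png

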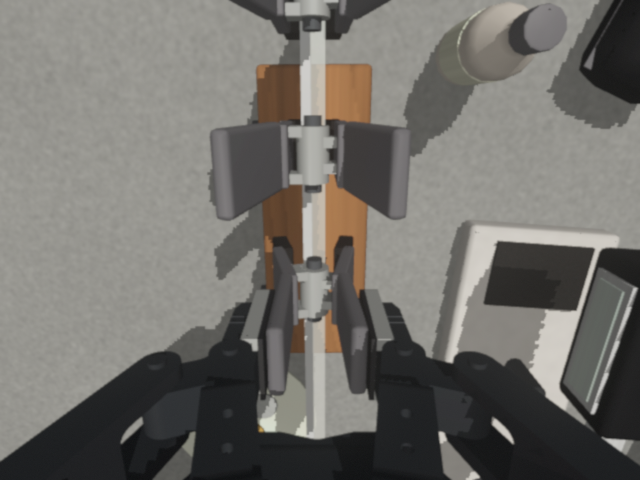

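arm_command(rows=[[[0,0,0,0,0.45],[0,0,-0.05,0,0.5],[0,0,-0.1,0,0.6],[0,0,-0.2,0,0.7],[0,0,-0.25,0,1],[0,0,-0.25,0,1],[0,0,-0.25,0,1],[0,0,2,0,1],[0,0,5,0,1],[0,0,8,0,1],[0,0,10,0,1],[0,0,10,0,1],[0,0,10,0,1]]])

```text
clock: 22.28
tool_pos: [0.4619, 0.1966, 0.2522]
tcp_rot: [-3.137, -0.145, -0.003]
wrist_force: [0.3, -0.1, -0.6]
gripper_width: 0.0854
```

```bash
python3 pin.py w15;python3 meas.py w15 240 10 390 290
```

```text
[0.4619 0.1966 0.2522] 22.3333 0.08583669705262517
[267.  29.] [0.4282 0.3068 0.1785] topz 0.185
[358.  29.] [0.4718 0.3108 0.1786] topz 0.1851
[271. 142.] [0.433  0.2531 0.1786] topz 0.1846
[355. 142.] [0.4769 0.2572 0.1788] topz 0.1847
[275. 249.] [0.4389 0.1939 0.1791] topz 0.1857
[353. 249.] [0.4826 0.198  0.1792] topz 0.1858
mid [0.4545 0.2593 0.139 ]
```

View pics/w15.png

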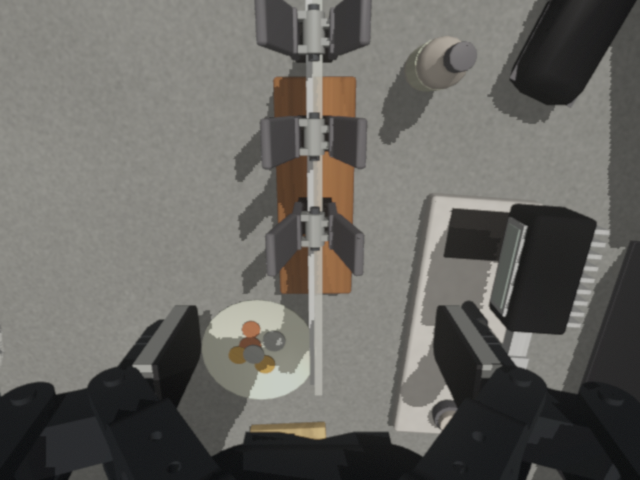

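arm_command(rows=[[[2.4,-51,0,0.043,1],[2.4,-51,0,0.043,1],[2.4,-51,0,0.043,1],[2.4,-51,0,0.043,1],[2.4,-51,0,0.043,1],[2.4,-51,0,0.043,1],[2.4,-51,0,0.043,1],[2.4,-51,0,0.043,1],[2.4,-51,0,0.043,1],[2.4,-51,0,0.043,1],[2.4,-51,0,0.043,1],[2.4,-51,0,0.043,1],[2.4,-51,0,0.043,1],[2.4,-51,0,0.043,1],[2.4,-51,0,0.043,1],[2.4,-51,0,0.043,1],[2.4,-51,-3,0.043,1],[2.4,-51,-5,0.043,1],[2.4,-51,-5,0.043,1],[2.4,-51,-5,0.043,1]]])

```text
clock: 24.0
tool_pos: [0.4855, -0.3118, 0.2008]
tcp_rot: [-3.132, -0.215, 0.003]
wrist_force: [0.1, -0.8, -0.1]
gripper_width: 0.0853
```

```bash
python3 pin.py w16;python3 meas.py w16 200 100 450 480
```

```text
[ 0.4855 -0.3118  0.2008] 24.05 0.0856737646800852
[367. 291.] [ 0.5084 -0.3121  0.176 ] topz 0.181
[268. 291.] [ 0.464  -0.3184  0.176 ] topz 0.181
[273. 393.] [ 0.4719 -0.3739  0.1758] topz 0.181
[363. 393.] [ 0.5164 -0.3675  0.1757] topz 0.181
mid [ 0.49   -0.3277  0.1354]
```

View pics/w16.png

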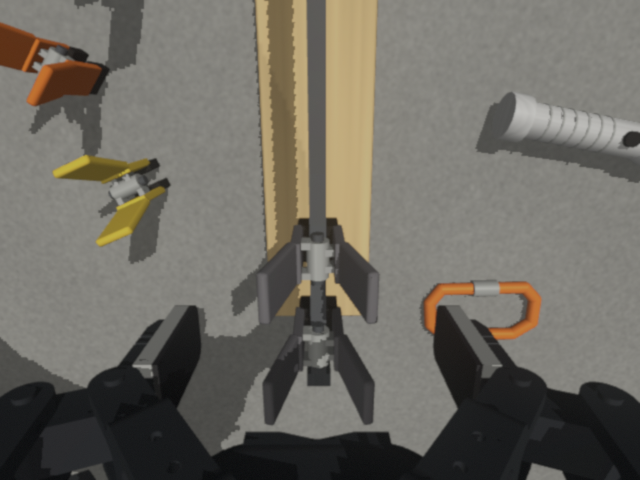

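arm_command(rows=[[[0,-0.1,-2,0,1],[0,-0.1,-4,0,1],[0,-0.1,-5.5,0,1],[0,-0.1,-5.5,0,1],[0,-0.1,-5.5,0,0.7],[0,-0.1,-5.5,0,0.5],[0,-0.1,-5.4,0,0.2],[0,-0.1,-5.4,0,0.2],[0,-0.1,-5.3,0,0.2],[0,-0.1,-5.3,0,0.2],[0,-0.1,-5.3,0,0.2]]])

```text
clock: 24.97
tool_pos: [0.4858, -0.315, 0.1491]
tcp_rot: [3.134, 0.212, 0.002]
wrist_force: [-0.5, 1.0, 7.1]
gripper_width: 0.0325
```

arm_command(rows=[[[0,0,3,0,0.2],[0,0,6,0,0.2],[0,0,9.5,0,0.2],[-1.9,45.2,9.5,-0.043,0.2],[-1.9,45.2,9.5,-0.043,0.2],[-1.9,45.2,9.5,-0.043,0.2],[-1.9,45.2,9.5,-0.043,0.2],[-1.9,45.2,9.5,-0.043,0.2],[-1.9,45.2,9.5,-0.043,0.2],[-1.9,45.2,9.5,-0.043,0.2],[-1.9,45.2,9.5,-0.043,0.2],[-1.9,45.2,9.5,-0.043,0.2],[-1.9,45.2,9.5,-0.043,0.2],[-1.9,45.2,9.5,-0.043,0.2],[-1.9,45.2,9.5,-0.043,0.2],[-1.9,45.2,9.5,-0.043,0.2],[-1.9,45.2,9.5,-0.043,0.2],[-1.9,45.2,9.5,-0.043,0.2]]])

```text
clock: 26.47
tool_pos: [0.4665, 0.1358, 0.2434]
tcp_rot: [3.138, 0.141, -0.0]
wrist_force: [0.4, -0.3, -1.3]
gripper_width: 0.0323
```

```bash
python3 pin.py w17;  python3 - <<'E'
from h import *
d=np.load("pics/w17_d.npy");T=np.load("pics/w17_T.npy");W=cloud("wrist",d,T)
for v in range(257,320,8): print(v,[tuple(W[v,u].round(4).tolist()) for u in (314,318)])
E
```

```text
[0.4665 0.1358 0.2434] 26.5167 0.032317882600532234
257 [(0.4642, 0.1484, 0.2175), (0.466, 0.1487, 0.2179)]
265 [(0.4645, 0.145, 0.2186), (0.4663, 0.1454, 0.2191)]
273 [(0.4648, 0.1424, 0.2215), (0.4665, 0.1426, 0.2217)]
281 [(0.4651, 0.1386, 0.2216), (0.4669, 0.1388, 0.2216)]
289 [(0.4654, 0.1348, 0.2218), (0.4672, 0.1353, 0.2226)]
297 [(0.4658, 0.1308, 0.2216), (0.4675, 0.1309, 0.2217)]
305 [(0.4661, 0.1271, 0.2223), (0.4679, 0.1268, 0.2215)]
313 [(0.4665, 0.1226, 0.2213), (0.4682, 0.1235, 0.2227)]
```

View pics/w17.png

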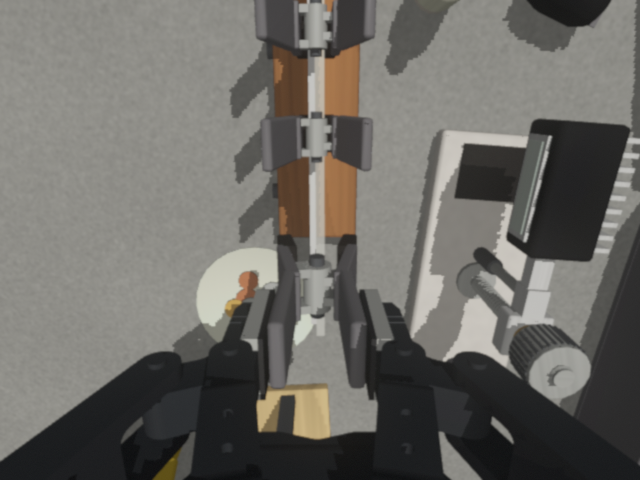

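arm_command(rows=[[[0,0,-2,0,0.2],[0,0,-4,0,0.2],[0,0,-6,0,0.2],[0,0,-7.5,0,0.2],[0,0,-8.5,0,0.2],[0,0,-8.8,0,0.2],[0,0,-8.8,0,0.2],[0,0,-8.8,0,0.2]]])

```text
clock: 27.18
tool_pos: [0.4669, 0.1369, 0.1559]
tcp_rot: [-3.138, -0.143, -0.001]
wrist_force: [0.2, 1.0, -0.6]
gripper_width: 0.0323
```

```bash
python3 pin.py w18;  python3 - <<'E'
from h import *
d=np.load("pics/w18_d.npy");T=np.load("pics/w18_T.npy");W=cloud("wrist",d,T)
for v in range(225,320,8): print(v,[tuple(W[v,u].round(4).tolist()) for u in (317,)])
E
```

```text
[0.4669 0.1369 0.1559] 27.2333 0.03249412919740008
225 [(0.465, 0.1612, 0.119)]
233 [(0.4653, 0.1573, 0.119)]
241 [(0.4656, 0.1536, 0.1196)]
249 [(0.466, 0.1496, 0.1194)]
257 [(0.466, 0.1493, 0.1292)]
265 [(0.4662, 0.1466, 0.1321)]
273 [(0.4665, 0.1438, 0.1343)]
281 [(0.4668, 0.1399, 0.1343)]
289 [(0.4672, 0.1361, 0.1345)]
297 [(0.4675, 0.1326, 0.1352)]
305 [(0.4679, 0.1283, 0.1348)]
313 [(0.4683, 0.124, 0.1343)]
```

View pics/w18.png

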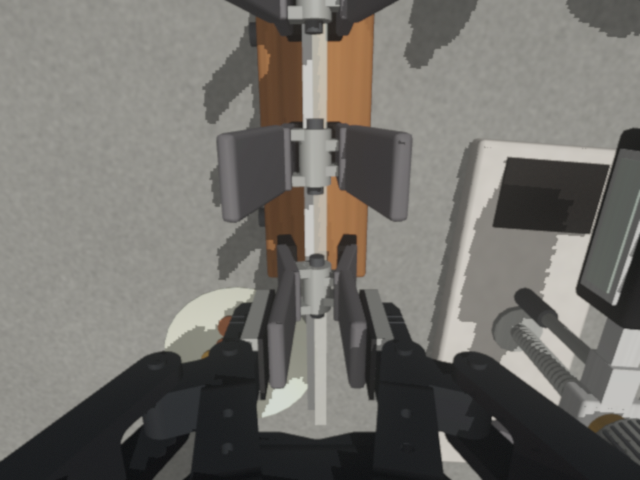

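arm_command(rows=[[[0,0,0,0,0.45],[0,0,-0.1,0,0.5],[0,0,-0.2,0,0.6],[0,0,-0.25,0,0.7],[0,0,-0.3,0,1],[0,0,-0.3,0,1],[0,0,-0.3,0,1],[0,0,2,0,1],[0,0,5,0,1],[0,0,8,0,1],[0,0,9.6,0,1],[0,0,9.6,0,1],[0,0,9.6,0,1]]])

```text
clock: 28.32
tool_pos: [0.4667, 0.1376, 0.2518]
tcp_rot: [-3.137, -0.145, -0.003]
wrist_force: [-0.3, -0.4, -0.0]
gripper_width: 0.0856
```

```bash
python3 pin.py w19;python3 meas.py w19 240 10 390 290
```

```text
[0.4667 0.1376 0.2518] 28.3667 0.08574616791532565
[269.  29.] [0.4337 0.2477 0.1781] topz 0.1844
[360.  29.] [0.4774 0.2517 0.1782] topz 0.1847
[273. 145.] [0.4392 0.1928 0.1796] topz 0.1858
[357. 145.] [0.4828 0.1969 0.1796] topz 0.1858
[354. 249.] [0.4882 0.1392 0.1792] topz 0.1857
[277. 249.] [0.4445 0.135  0.1791] topz 0.1858
mid [0.4601 0.1994 0.1392]
```

View pics/w19.png

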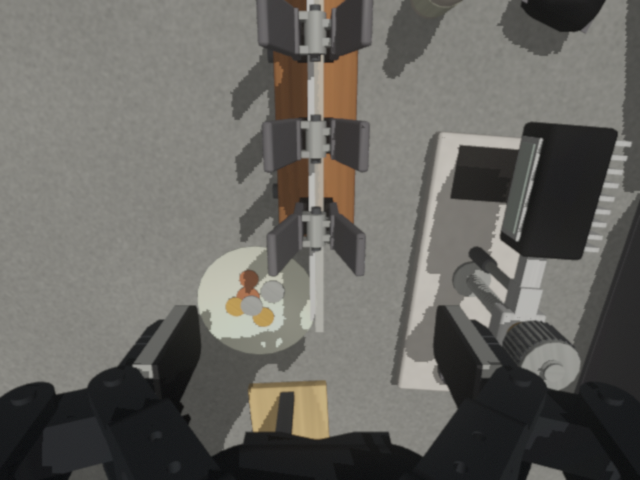

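arm_command(rows=[[[2.7,-50.8,0,0.043,1],[2.7,-50.8,0,0.043,1],[2.7,-50.8,0,0.043,1],[2.7,-50.8,0,0.043,1],[2.7,-50.8,0,0.043,1],[2.7,-50.8,0,0.043,1],[2.7,-50.8,0,0.043,1],[2.7,-50.8,0,0.043,1],[2.7,-50.8,0,0.043,1],[2.7,-50.8,0,0.043,1],[2.7,-50.8,0,0.043,1],[2.7,-50.8,0,0.043,1],[2.7,-50.8,0,0.043,1],[2.7,-50.8,0,0.043,1],[2.7,-50.8,0,0.043,1],[2.7,-50.8,0,0.043,1],[2.7,-50.8,-3,0.043,1],[2.7,-50.8,-5,0.043,1],[2.7,-50.8,-5,0.043,1],[2.7,-50.8,-5,0.043,1]]])

```text
clock: 30.03
tool_pos: [0.4936, -0.3687, 0.2008]
tcp_rot: [-3.132, -0.215, 0.002]
wrist_force: [-0.1, -0.2, 0.5]
gripper_width: 0.0852
```

```bash
python3 pin.py w20;python3 meas.py w20 200 100 450 480
```

```text
[ 0.4936 -0.3687  0.2008] 30.0833 0.08507819989909525
[367. 290.] [ 0.5167 -0.3686  0.1761] topz 0.181
[268. 291.] [ 0.4722 -0.375   0.176 ] topz 0.181
mid [ 0.4944 -0.3714  0.1355]
```

arm_command(rows=[[[0,-0.1,-2,0,1],[0,-0.1,-4,0,1],[0,-0.1,-5.5,0,1],[0,-0.1,-5.5,0,1],[0,-0.1,-5.5,0,0.7],[0,-0.1,-5.5,0,0.5],[0,-0.1,-5.4,0,0.2],[0,-0.1,-5.4,0,0.2],[0,-0.1,-5.3,0,0.2],[0,-0.1,-5.3,0,0.2],[0,-0.1,-5.3,0,0.2]]])

```text
clock: 31.0
tool_pos: [0.4938, -0.3721, 0.1491]
tcp_rot: [3.134, 0.212, 0.002]
wrist_force: [-0.1, 0.1, 7.2]
gripper_width: 0.0322
```

arm_command(rows=[[[0,0,3,0,0.2],[0,0,6,0,0.2],[0,0,9.5,0,0.2],[-2.2,45.1,9.5,-0.043,0.2],[-2.2,45.1,9.5,-0.043,0.2],[-2.2,45.1,9.5,-0.043,0.2],[-2.2,45.1,9.5,-0.043,0.2],[-2.2,45.1,9.5,-0.043,0.2],[-2.2,45.1,9.5,-0.043,0.2],[-2.2,45.1,9.5,-0.043,0.2],[-2.2,45.1,9.5,-0.043,0.2],[-2.2,45.1,9.5,-0.043,0.2],[-2.2,45.1,9.5,-0.043,0.2],[-2.2,45.1,9.5,-0.043,0.2],[-2.2,45.1,9.5,-0.043,0.2],[-2.2,45.1,9.5,-0.043,0.2],[-2.2,45.1,9.5,-0.043,0.2],[-2.2,45.1,9.5,-0.043,0.2]]])

```text
clock: 32.5
tool_pos: [0.4714, 0.0779, 0.2434]
tcp_rot: [3.138, 0.141, 0.0]
wrist_force: [-0.6, -1.4, -1.1]
gripper_width: 0.0326
```

```bash
python3 pin.py w21;  python3 - <<'E'
from h import *
d=np.load("pics/w21_d.npy");T=np.load("pics/w21_T.npy");W=cloud("wrist",d,T)
for v in range(257,320,8): print(v,[tuple(W[v,u].round(4).tolist()) for u in (314,318)])
E
```

```text
[0.4714 0.0779 0.2434] 32.55 0.0321323832301993
257 [(0.4691, 0.0909, 0.2187), (0.4709, 0.0911, 0.2187)]
265 [(0.4694, 0.0873, 0.2191), (0.4712, 0.0874, 0.219)]
273 [(0.4696, 0.0849, 0.2226), (0.4714, 0.0849, 0.2222)]
281 [(0.47, 0.0806, 0.2214), (0.4717, 0.0812, 0.2224)]
289 [(0.4703, 0.0771, 0.2223), (0.4721, 0.077, 0.2218)]
297 [(0.4707, 0.0728, 0.2215), (0.4725, 0.073, 0.2216)]
305 [(0.471, 0.0685, 0.221), (0.4728, 0.0693, 0.2222)]
313 [(0.4715, 0.0627, 0.2179), (0.4733, 0.0633, 0.2187)]
```

View pics/w21.png

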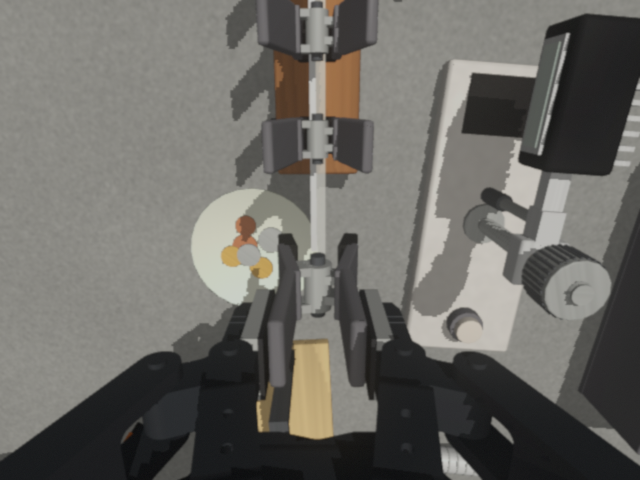

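arm_command(rows=[[[0,0,-2,0,0.2],[0,0,-4,0,0.2],[0,0,-6,0,0.2],[0,0,-7.5,0,0.2],[0,0,-8.5,0,0.2],[0,0,-8.8,0,0.2],[0,0,-8.8,0,0.2],[0,0,-8.8,0,0.2]]])

```text
clock: 33.22
tool_pos: [0.4719, 0.0788, 0.1559]
tcp_rot: [-3.138, -0.143, -0.001]
wrist_force: [-0.6, -0.4, -0.1]
gripper_width: 0.0321
```

```bash
python3 pin.py w22;  python3 - <<'E'
from h import *
d=np.load("pics/w22_d.npy");T=np.load("pics/w22_T.npy");W=cloud("wrist",d,T)
for v in range(225,320,8): print(v,[tuple(W[v,u].round(4).tolist()) for u in (317,)])
E
```

```text
[0.4719 0.0788 0.1559] 33.2667 0.03208837821426444
225 [(0.4699, 0.1032, 0.1193)]
233 [(0.4703, 0.0991, 0.1185)]
241 [(0.4706, 0.0954, 0.1192)]
249 [(0.471, 0.0915, 0.1196)]
257 [(0.4709, 0.092, 0.1312)]
265 [(0.4713, 0.088, 0.1307)]
273 [(0.4715, 0.0858, 0.1345)]
281 [(0.4718, 0.0823, 0.1353)]
289 [(0.4721, 0.0785, 0.1355)]
297 [(0.4725, 0.0738, 0.134)]
305 [(0.4729, 0.0701, 0.1344)]
313 [(0.4733, 0.0652, 0.1329)]
```

View pics/w22.png

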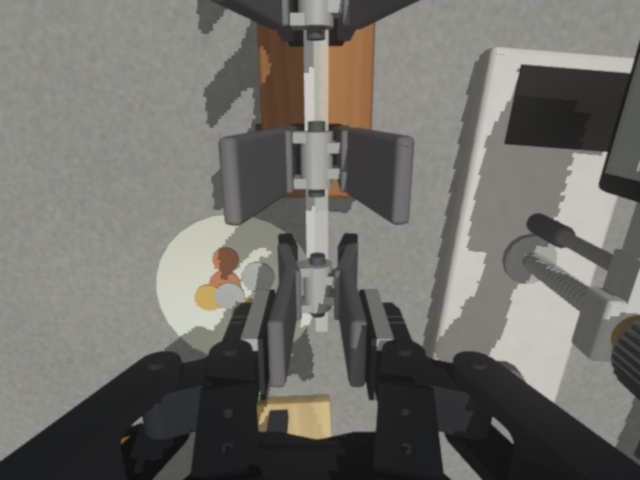

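```bash
python3 - <<'E'
from h import *
d=np.load("pics/w1_d.npy");T=np.load("pics/w1_T.npy");W=cloud("wrist",d,T)
for v in list(range(30,56,2))+list(range(338,368,2)):
    r=W[v,270:330];k=r[:,2]>.114
    if k.sum(): print(v,k.sum(),r[k].mean(0).round(4))
E
```

```text
34 8 [0.4482 0.3459 0.1187]
36 8 [0.4484 0.3445 0.1191]
38 8 [0.4486 0.343  0.1193]
40 8 [0.4488 0.3417 0.119 ]
42 8 [0.4489 0.3402 0.1192]
44 8 [0.4491 0.3388 0.1191]
46 8 [0.4493 0.3374 0.1189]
48 13 [0.4476 0.3357 0.1196]
50 13 [0.4478 0.3343 0.1196]
52 13 [0.4479 0.3329 0.1193]
54 13 [0.4481 0.3315 0.1191]
338 11 [0.4718 0.0767 0.119 ]
340 11 [0.4721 0.0747 0.1195]
342 11 [0.4723 0.0723 0.1191]
344 11 [0.4726 0.0701 0.1192]
346 10 [0.4724 0.0679 0.1194]
348 10 [0.4727 0.0657 0.1194]
350 10 [0.4729 0.0632 0.1191]
352 10 [0.4732 0.061  0.1192]
354 10 [0.4735 0.0588 0.1192]
356 6 [0.4757 0.0563 0.1187]
358 6 [0.476  0.0546 0.1195]
360 6 [0.4763 0.0525 0.1197]
362 5 [0.4769 0.0499 0.1192]
```

arm_command(rows=[[[0,0,0,0,0.45],[0,0,-0.1,0,0.5],[0,0,-0.2,0,0.6],[0,0,-0.25,0,0.7],[0,0,-0.3,0,1],[0,0,-0.3,0,1],[0,0,-0.3,0,1],[0,0,2,0,1],[0,0,5,0,1],[0,0,8,0,1],[0,0,11,0,1],[0,0,14,0,1],[0,3,17,0,1],[0,6,17,0,1],[0,6,17,0,1],[0,6,17,0,1]]])

```text
clock: 34.6
tool_pos: [0.4712, 0.1412, 0.3252]
tcp_rot: [-3.138, -0.15, -0.0]
wrist_force: [-0.7, -0.3, -0.8]
gripper_width: 0.0854
```

```bash
python3 pin.py w23;python3 meas.py w23 240 0 400 330
```

```text
[0.4712 0.1412 0.3252] 34.65 0.08541471302701893
[274.  46.] [0.4331 0.2521 0.1787] topz 0.1846
[342.  46.] [0.4773 0.2562 0.1788] topz 0.1847
[278. 139.] [0.4392 0.1927 0.1795] topz 0.1858
[341. 139.] [0.483  0.197  0.1797] topz 0.1859
[280. 220.] [0.4445 0.1346 0.1792] topz 0.1857
[339. 219.] [0.4884 0.1389 0.1793] topz 0.1859
[338. 289.] [0.4936 0.0824 0.179 ] topz 0.1856
[282. 289.] [0.4497 0.0781 0.1788] topz 0.1856
mid [0.4624 0.1873 0.1392]
```

View pics/w23.png

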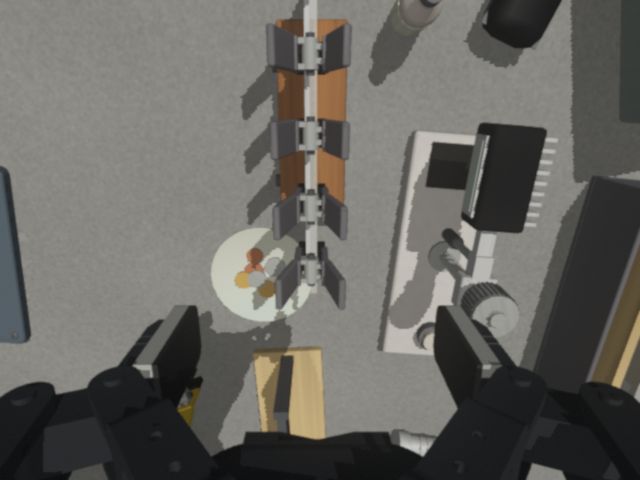

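```bash
cat > lamp.py <<'E'
from h import *
import sys
n=sys.argv[1]; cam=sys.argv[2] if len(sys.argv)>2 else "wrist"
d=np.load(f"pics/{n}_d.npy");T=np.load(f"pics/{n}_T.npy");W=cloud(cam,d,T)
X,Y,Z=W[...,0],W[...,1],W[...,2]
reg=(X>.53)&(X<.75)&(Y>-.15)&(Y<.32)
k,l,st,c=cv2.connectedComponentsWithStats((reg&(Z>.085)).astype(np.uint8))
for i in range(1,k):
    if st[i,4]<30: continue
    q=W[l==i];print("comp",c[i].round(0),st[i,4],"min",q.min(0).round(4),"max",q.max(0).round(4))
    h,e=np.histogram(q[:,2],bins=np.arange(.085,.19,.002));
    print({round(float(e[j]),3):int(h[j]) for j in range(len(h)) if h[j]>12})
# pillar top + collar top
def plane(lo,hi,name):
    m=reg&(Z>lo)&(Z<hi); k,l,st,c=cv2.connectedComponentsWithStats(m.astype(np.uint8))
    for i in range(1,k):
        if st[i,4]<15: continue
        q=W[l==i];(cx,cy),r=cv2.minEnclosingCircle(q[:,:2].astype(np.float32));(rc,sz,an)=cv2.minAreaRect((q[:,:2]*1000).astype(np.float32))
        print(name,st[i,4],"circ",round(cx,4),round(cy,4),round(r,4),"rect",np.round(rc,1),np.round(sz,1),round(an,1),"zmed",np.median(q[:,2]).round(4))
plane(.168,.178,"top");plane(.16,.168,"16-168");plane(.13,.14,"head");plane(.034,.045,"switch");plane(.016,.024,"foot")
E
python3 lamp.py w23; python3 lamp.py w21
```

```text
comp [430.   3.] 119 min [0.5415 0.3037 0.0901] max [0.5558 0.3084 0.1071]
{0.091: 15, 0.095: 14, 0.103: 35, 0.105: 13}
comp [497. 214.] 11563 min [0.6035 0.0433 0.0851] max [0.6628 0.2181 0.1738]
{0.099: 13, 0.101: 18, 0.103: 46, 0.105: 43, 0.107: 90, 0.109: 140, 0.111: 161, 0.113: 182, 0.115: 173, 0.117: 183, 0.119: 213, 0.121: 525, 0.123: 669, 0.125: 405, 0.127: 281, 0.129: 147, 0.131: 481, 0.133: 1243, 0.135: 4077, 0.137: 253, 0.139: 48, 0.141: 62, 0.143: 42, 0.145: 60, 0.147: 56, 0.149: 55, 0.151: 61, 0.153: 64, 0.155: 68, 0.157: 55, 0.159: 67, 0.161: 73, 0.163: 104, 0.165: 678, 0.167: 460, 0.169: 73, 0.171: 143}
comp [600. 431.] 6326 min [0.53  0.136 0.38 ] max [0.5446 0.1628 0.4091]
{}
top 238 circ 0.6295 0.0631 0.0081 rect [628.8  63.2] [13.6 13.8] 84.0 zmed 0.1713
16-168 1303 circ 0.629 0.0637 0.0211 rect [630.5  66.1] [35.2 41.6] 59.0 zmed 0.1666
head 6120 circ 0.6309 0.1728 0.049 rect [634.6 172.9] [55.2 90.1] 0.9 zmed 0.1356
switch 110 circ 0.5443 0.3074 0.0178 rect [540.5 302.8] [11.9 35.4] 50.5 zmed 0.0396
switch 1337 circ 0.653 0.3155 0.028 rect [652.8 308.1] [24.3 55.
[... 1250 characters left out ...]
] max [0.5319 0.0964 0.3276]
{}
top 497 circ 0.629 0.0627 0.008 rect [628.9  63.2] [14.3 14.8] 53.1 zmed 0.1712
16-168 3105 circ 0.6291 0.0631 0.0214 rect [628.8  63.7] [41.6 40.8] 26.8 zmed 0.1666
head 12004 circ 0.6305 0.1729 0.0488 rect [634.6 173. ] [55.7 90.3] 1.2 zmed 0.1357
switch 99 circ 0.6283 0.0903 0.0077 rect [625.7  91.8] [15.   8.3] 60.7 zmed 0.0394
switch 95 circ 0.6287 0.063 0.0074 rect [625.9  64.6] [14.5  7.6] 61.8 zmed 0.0401
switch 648 circ 0.6303 -0.0416 0.0162 rect [629.5 -41.1] [30.5 27.8] 28.2 zmed 0.0415
foot 23581 circ 0.6285 0.0631 0.1482 rect [628.9  63.1] [110.  279.4] 0.8 zmed 0.0201
foot 329 circ 0.6574 0.065 0.0153 rect [657.3  64.8] [14.5 29.2] 66.5 zmed 0.02
```

```bash
python3 - <<'E'
from h import *
s=bot.get_state();print(np.round(s["joint_pos"],3),s["clock"],s["tool_pos"])
T=pose();print(np.arctan2(T[1,0],T[0,0]))
E
```

```text
[-0.913  0.271  0.704  1.767 -0.189  1.173 -0.06 ] 34.65 [0.47110064 0.13958005 0.32499573]
0.09349950253333954
```

arm_command(rows=[[[4,-2,0,0.12,1],[8,-4,0,0.24,1],[12,-6,0,0.36,1],[15.8,-7.7,0,0.48,1],[15.8,-7.7,0,0.6,1],[15.8,-7.7,0,0.72,1],[15.8,-7.7,0,0.84,1],[15.8,-7.7,-2,0.96,1],[15.8,-7.7,-4,1.08,1],[15.8,-7.7,-6,1.2,1],[15.8,-7.7,-7.5,1.27,1],[15.8,-7.7,-7.5,1.27,1],[15.8,-7.7,-7.5,1.27,1],[15.8,-7.7,-7.5,1.27,1]]])

```text
clock: 35.82
tool_pos: [0.6298, 0.0613, 0.2511]
tcp_rot: [2.444, 1.973, 0.001]
wrist_force: [-0.5, 0.1, 0.1]
gripper_width: 0.0854
```

```bash
python3 pin.py w24; python3 lamp.py w24|grep -v comp; python3 - <<'E'
from h import *
print(np.round(bot.get_state()["joint_pos"],3))
E
```

```text
[0.6298 0.0613 0.2511] 35.8667 0.08541487988565029
{0.099: 15, 0.101: 23, 0.103: 27, 0.105: 32, 0.107: 73, 0.109: 144, 0.111: 154, 0.113: 171, 0.115: 164, 0.117: 221, 0.119: 309, 0.121: 903, 0.123: 892, 0.125: 490, 0.127: 514, 0.129: 239, 0.131: 733, 0.133: 1918, 0.135: 6744, 0.137: 311, 0.139: 27, 0.141: 43, 0.143: 36, 0.145: 37, 0.147: 42, 0.149: 47, 0.151: 46, 0.153: 40, 0.155: 54, 0.157: 61, 0.159: 58, 0.161: 83, 0.163: 193, 0.165: 1738, 0.167: 1072, 0.169: 142, 0.171: 289}
{}
top 464 circ 0.6292 0.0628 0.0075 rect [629.2  62.8] [14.1 13.6] 78.7 zmed 0.1713
16-168 3020 circ 0.6295 0.0628 0.0214 rect [629.5  62.8] [41.3 41.9] 19.0 zmed 0.1667
head 9823 circ 0.6306 0.1724 0.0486 rect [635.  172.3] [54.5 89.4] 0.9 zmed 0.1356
switch 420 circ 0.5499 0.3113 0.0193 rect [551.  302.3] [38.5 18.1] 7.0 zmed 0.0397
switch 1676 circ 0.6542 0.3158 0.0285 rect [654.2 307.4] [25.3 56.3] 89.9 zmed 0.0392
switch 39 circ 0.6271 0.089 0.0072 rect [624.7  88.2] [ 5.1 14.1] 17.9 zmed 0.0395
switch 37 circ 0.6261 0.063 0.0065 rect [624.2  63.1] [12.7  4. ] 85.9 zmed 0.0395
switch 762 circ 0.6308 -0.0417 0.0164 rect [631.  -41.8] [32.  30.4] 9.2 zmed 0.0416
foot 256 circ 0.5497 0.3099 0.0191 rect [549.8 301.5] [38.  16.7] 0.8 zmed 0.02
foot 21860 circ 0.6291 0.063 0.1483 rect [629.5  62.7] [110.  279.8] 0.8 zmed 0.02
foot 293 circ 0.649 0.3034 0.0269 rect [647.6 299.4] [ 8.6 53.7] 71.8 zmed 0.0202
foot 837 circ 0.6771 0.1157 0.0296 rect [675.  115.7] [17.3 58.2] 0.5 zmed 0.0199
[-0.379  0.516  0.341  1.537 -0.184  1.119  1.36 ]
```

View pics/w24.png

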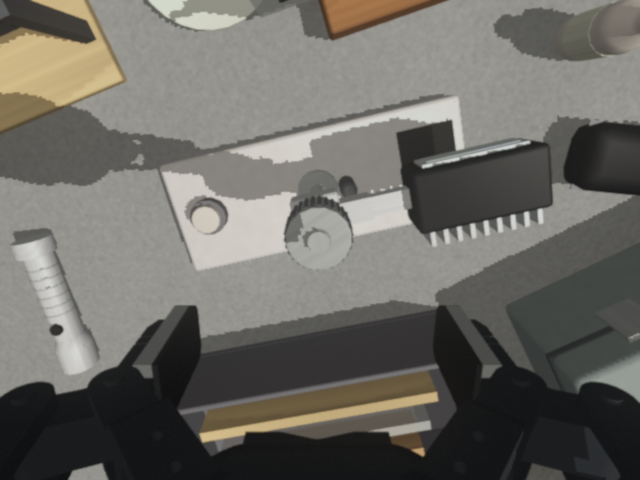

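arm_command(rows=[[[0,0.1,-2,0,0.75],[0,0.1,-4,0,0.75],[0,0.1,-6,0,0.75],[0,0.1,-8,0,0.75],[0,0.1,-8,0,0.75]]])

```text
clock: 36.28
tool_pos: [0.6279, 0.0634, 0.1677]
tcp_rot: [-2.44, -1.975, 0.006]
wrist_force: [-0.5, -0.1, -0.4]
gripper_width: 0.0641
```

arm_command(rows=[[[0,0,0,0,0.75],[0,0,-1.5,0,0.75],[0,0,-3,0,0.75],[0,0,-3.4,0,0.75],[0,0,-3.4,0,0.75]]])

```text
clock: 36.7
tool_pos: [0.6297, 0.0634, 0.137]
tcp_rot: [2.441, 1.977, 0.0]
wrist_force: [0.1, -0.3, -0.2]
gripper_width: 0.0641
```

```bash
python3 pin.py w25; python3 lamp.py w25|grep -E "top|head"
```

```text
[0.6297 0.0634 0.137 ] 36.75 0.06389104410833248
top 1165 circ 0.6221 0.0289 0.0122 rect [620.7  31.5] [23.1 14. ] 24.6 zmed 0.1729
top 1184 circ 0.6369 0.0987 0.0122 rect [634.7  97.1] [14.6 23. ] 40.0 zmed 0.1729
top 1565 circ 0.6291 0.063 0.0075 rect [628.8  63. ] [14.4 14.5] 20.2 zmed 0.1713
head 19210 circ 0.6348 0.1608 0.0414 rect [635.3 159.8] [55.7 65. ] 0.4 zmed 0.1356
```

View pics/w25.png

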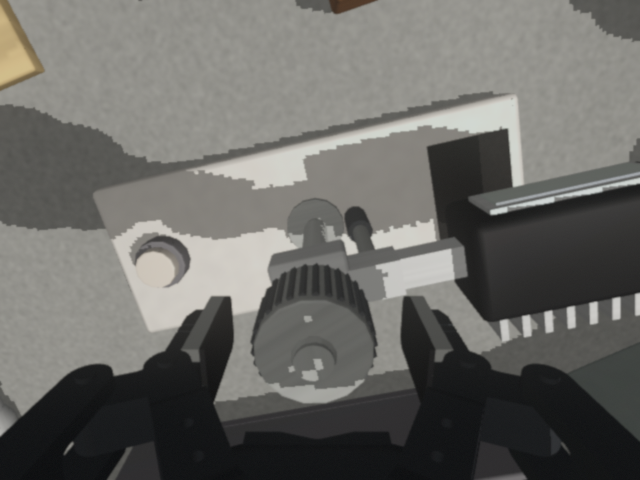

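arm_command(rows=[[[0,0,0,0,0.4],[0,0,0,0,0.3],[0,0,0,0,0.3],[0,0,0,0,0.3],[0,0,0,0,0.3]]], squeeze=40)

```text
clock: 37.17
tool_pos: [0.63, 0.0623, 0.138]
tcp_rot: [2.44, 1.976, 0.002]
wrist_force: [-2.5, -3.0, 7.0]
gripper_width: 0.0393
```

arm_command(rows=[[[0,0,-0.03,-0.12,0.3],[0,0,-0.05,-0.24,0.3],[0,0,-0.08,-0.36,0.3],[0,0,-0.11,-0.48,0.3],[0,0,-0.13,-0.6,0.3],[0,0,-0.16,-0.72,0.3],[0,0,-0.19,-0.84,0.3],[0,0,-0.21,-0.96,0.3],[0,0,-0.24,-1.08,0.3],[0,0,-0.27,-1.2,0.3],[0,0,-0.27,-1.2,0.3]]])

```text
clock: 38.08
tool_pos: [0.6297, 0.062, 0.1353]
tcp_rot: [3.131, 0.241, 0.002]
wrist_force: [-3.7, -2.8, 10.5]
gripper_width: 0.0391
```

```bash
python3 pin.py w26; python3 lamp.py w26|grep -E "top|head|16-"; python3 - <<'E'
from h import *
print(np.round(bot.get_state()["joint_pos"],3),bot.get_state()["wrist_force"],bot.get_state()["moment"])
E
```

```text
[0.6297 0.062  0.1353] 38.1333 0.0389311585695746
top 1114 circ 0.6546 0.067 0.0133 rect [655.1  67.3] [13.6 24.1] 8.8 zmed 0.1739
top 1099 circ 0.6045 0.0594 0.0132 rect [603.8  59.4] [13.4 24.1] 8.6 zmed 0.1738
top 1590 circ 0.6295 0.0633 0.0076 rect [629.2  63.5] [14.4 14.3] 54.2 zmed 0.1712
16-168 10245 circ 0.6286 0.0692 0.0333 rect [631.1  65.8] [58.5 41.9] 37.2 zmed 0.164
head 18495 circ 0.6356 0.1523 0.0345 rect [635.2 152.2] [53.6 47.9] 0.8 zmed 0.1329
head 58 circ 0.6604 0.1554 0.0022 rect [660.3 155.3] [3.1 3.5] 89.9 zmed 0.1304
head 70 circ 0.6575 0.1374 0.0026 rect [657.4 137.4] [4.8 2.9] 1.8 zmed 0.1305
head 35 circ 0.6614 0.1376 0.0016 rect [661.2 137.5] [2.  2.9] 1.8 zmed 0.1303
head 278 circ 0.626 0.0777 0.0146 rect [625.4  80.6] [29.   6.2] 12.8 zmed 0.1383
head 24 circ 0.6423 0.0786 0.0013 rect [642.3  78.7] [2.2 1.1] 14.1 zmed 0.1382
[-0.549  0.695  0.649  1.689 -0.502  0.929  0.454] [-3.51108146 -3.66802312  9.49629607] [-0.74862498  0.99497228 -0.19421593]
```

View pics/w26.png

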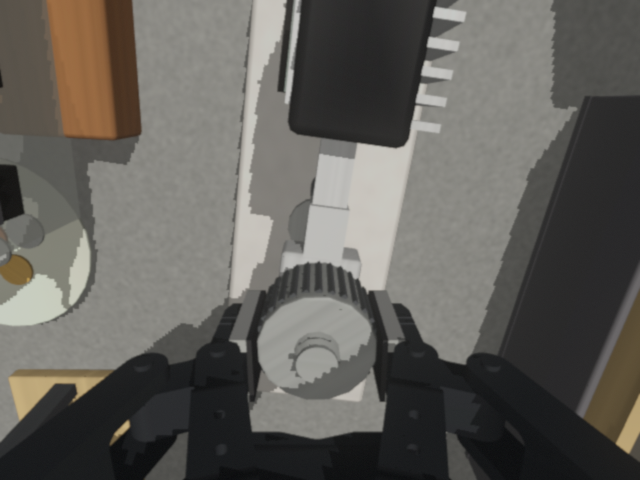

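arm_command(rows=[[[0,0,-0.03,-0.12,0.3],[0,0,-0.05,-0.24,0.3],[0,0,-0.08,-0.36,0.3],[0,0,-0.11,-0.48,0.3],[0,0,-0.13,-0.6,0.3],[0,0,-0.16,-0.72,0.3],[0,0,-0.19,-0.84,0.3],[0,0,-0.21,-0.96,0.3],[0,0,-0.24,-1.08,0.3],[0,0,-0.27,-1.2,0.3],[0,0,-0.29,-1.32,0.3],[0,0,-0.32,-1.44,0.3],[0,0,-0.35,-1.56,0.3],[0,0,-0.37,-1.68,0.3],[0,0,-0.4,-1.8,0.3],[0,0,-0.4,-1.8,0.3]]])

```text
clock: 39.47
tool_pos: [0.6294, 0.0623, 0.1313]
tcp_rot: [2.136, -2.304, 0.001]
wrist_force: [-5.4, -2.4, 12.3]
gripper_width: 0.0389
```

```bash
python3 pin.py w27; python3 lamp.py w27|grep -E "top|head|16-"; python3 - <<'E'
from h import *
print(np.round(bot.get_state()["joint_pos"],3),bot.get_state()["wrist_force"],bot.get_state()["moment"])
T=pose();print(np.arctan2(T[1,0],T[0,0]))
E
```

```text
[0.6294 0.0623 0.1313] 39.5167 0.03860869741826347
top 1138 circ 0.6322 0.0891 0.0136 rect [634.1  84.9] [27.1 12.2] 24.3 zmed 0.1707
top 1122 circ 0.6282 0.0375 0.0138 rect [630.7  41.4] [12.4 27.3] 57.5 zmed 0.1706
top 1688 circ 0.6299 0.063 0.0077 rect [630.3  63.2] [14.1 14.2] 45.7 zmed 0.1712
top 179 circ 0.6395 0.1008 0.0038 rect [639.2 100.8] [7.4 1.7] 87.2 zmed 0.1765
top 178 circ 0.6335 0.0246 0.0039 rect [633.4  24.6] [7.6 1.8] 81.6 zmed 0.1765
16-168 3741 circ 0.6303 0.0631 0.0195 rect [630.2  63.1] [37.7 37.7] 85.3 zmed 0.1604
16-168 138 circ 0.6332 0.048 0.0027 rect [636.4  47.6] [5.5 8.3] 81.8 zmed 0.1604
16-168 671 circ 0.6316 0.0864 0.012 rect [633.3  84. ] [22.6 14.1] 33.7 zmed 0.1635
16-168 670 circ 0.6281 0.0404 0.0122 rect [629.9  42.3] [13.8 22.7] 48.3 zmed 0.1635
head 815 circ 0.6397 0.0586 0.0222 rect [644.4  57.9] [44.2 12.2] 81.9 zmed 0.1365
head 100 circ 0.64 0.0813 0.0021 rect [641.9  84.2] [7.7 3.9] 56.3 zmed 0.138
[-0.741  0.898  1.124  1.7   -0.887  1.142 -0.995] [-5.93689274 -1.16797854 10.15450893] [-0.37354486  1.16867621 -0.13236926]
-1.6409070770632233
```

View pics/w27.png

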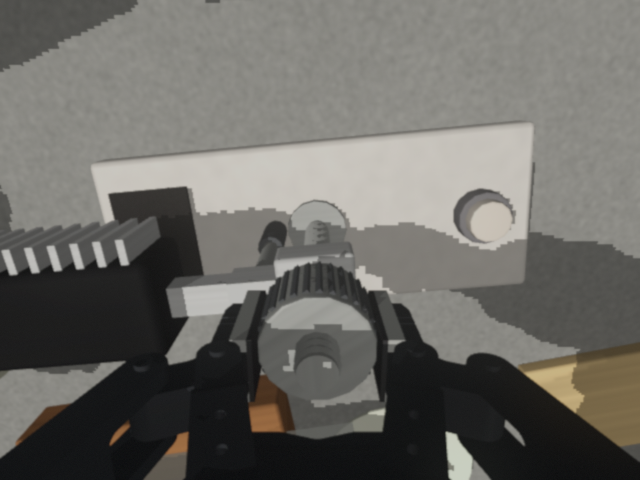

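arm_command(rows=[[[0,0,0,0,0.7],[0,0,0,0,0.7],[0,0,0,0,0.7],[0,0,2,0,0.7],[0,0,4,0,0.7],[0,0,6,0,0.7],[0,0,6,0.12,0.7],[0,0,6,0.24,0.7],[0,0,6,0.36,0.7],[0,0,6,0.48,0.7],[0,0,6,0.6,0.7],[0,0,6,0.72,0.7],[0,0,6,0.84,0.7],[0,0,6,0.96,0.7],[0,0,6,1.08,0.7],[0,0,6,1.2,0.7],[0,0,6,1.32,0.7],[0,0,6,1.44,0.7],[0,0,6,1.56,0.7],[0,0,6,1.68,0.7]]])

```text
clock: 41.18
tool_pos: [0.6295, 0.0636, 0.1898]
tcp_rot: [-3.14, -0.076, -0.001]
wrist_force: [-0.3, -0.3, -0.2]
gripper_width: 0.0599
```

```bash
python3 pin.py w28; python3 lamp.py w28|grep -E "top|head|16-|foot|sw"; python3 - <<'E'
from h import *
print(np.round(bot.get_state()["joint_pos"],3))
T=pose();print(np.arctan2(T[1,0],T[0,0]))
E
```

```text
[0.6295 0.0636 0.1898] 41.2333 0.05962417889807946
top 848 circ 0.6134 0.0774 0.0076 rect [613.4  77.4] [14.  14.2] 43.5 zmed 0.1713
16-168 2425 circ 0.6133 0.0773 0.0196 rect [613.2  77.3] [38.1 37.9] 25.2 zmed 0.1605
head 215 circ 0.6161 0.0902 0.0161 rect [617.   93.8] [ 7.7 32.1] 77.1 zmed 0.1364
switch 887 circ 0.6143 -0.0272 0.0164 rect [613.9 -26.3] [27.9 31. ] 74.9 zmed 0.0416
foot 24749 circ 0.6175 0.0748 0.1457 rect [613.3  74.2] [109.9 274.1] 0.4 zmed 0.0199
[-0.587  0.65   0.719  1.629 -0.479  1.046  0.332]
0.05646852759099525
```

View pics/w28.png

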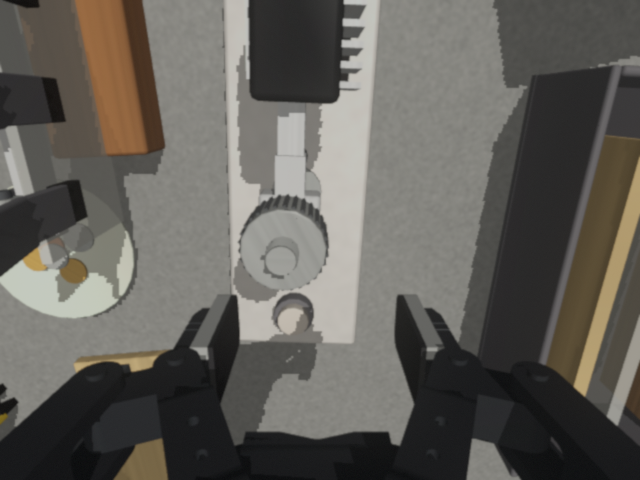

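arm_command(rows=[[[-1.6,1.4,0,0.12,0.75],[-1.6,1.4,0,0.24,0.75],[-1.6,1.4,0,0.36,0.75],[-1.6,1.4,0,0.48,0.75],[-1.6,1.4,0,0.6,0.75],[-1.6,1.4,0,0.72,0.75],[-1.6,1.4,0,0.84,0.75],[-1.6,1.4,0,0.96,0.75],[-1.6,1.4,0,1.05,0.75],[-1.6,1.4,0,1.05,0.75],[-1.6,1.4,0,1.05,0.75]]])

```text
clock: 42.15
tool_pos: [0.6135, 0.0772, 0.1897]
tcp_rot: [-2.689, -1.624, -0.0]
wrist_force: [0.2, 0.5, 0.3]
gripper_width: 0.0643
```

```bash
python3 pin.py w29; python3 lamp.py w29|grep -E "top|head|16-|foot|sw"
```

```text
[0.6135 0.0772 0.1897] 42.2 0.06376546042146533
top 812 circ 0.613 0.077 0.0075 rect [612.9  77. ] [14.2 14.4] 14.9 zmed 0.1713
16-168 2422 circ 0.613 0.0768 0.0198 rect [613.2  76.9] [38.  38.6] 68.3 zmed 0.1605
head 251 circ 0.6018 0.0835 0.016 rect [598.4  85.5] [31.9  7.8] 60.2 zmed 0.1364
head 24 circ 0.5961 0.0658 0.0041 rect [596.   65.8] [1. 8.] 24.4 zmed 0.1367
switch 1584 circ 0.6521 0.3136 0.0275 rect [650.2 305.9] [16.1 54.8] 76.4 zmed 0.0378
switch 60 circ 0.6108 0.1041 0.0072 rect [608.4 104.8] [14.2  5.2] 74.4 zmed 0.0394
switch 52 circ 0.6093 0.0775 0.006 rect [607.6  77.8] [11.8  3.3] 77.6 zmed 0.0399
switch 998 circ 0.614 -0.0281 0.0163 rect [613.1 -26.3] [31.4 28.4] 32.1 zmed 0.0415
foot 27639 circ 0.6025 0.0767 0.1449 rect [613.3  76.8] [110.  279.6] 0.5 zmed 0.02
foot 464 circ 0.6481 0.3019 0.0285 rect [647.  299.2] [ 9.2 56.8] 68.8 zmed 0.0207
foot 18 circ 0.626 0.0934 0.0018 rect [623.8  93.6] [3.5 4.4] 83.0 zmed 0.0202
foot 1133 circ 0.6637 0.1194 0.0326 rect [660.2 119.3] [14.5 64.9] 1.5 zmed 0.0199
```

View pics/w29.png

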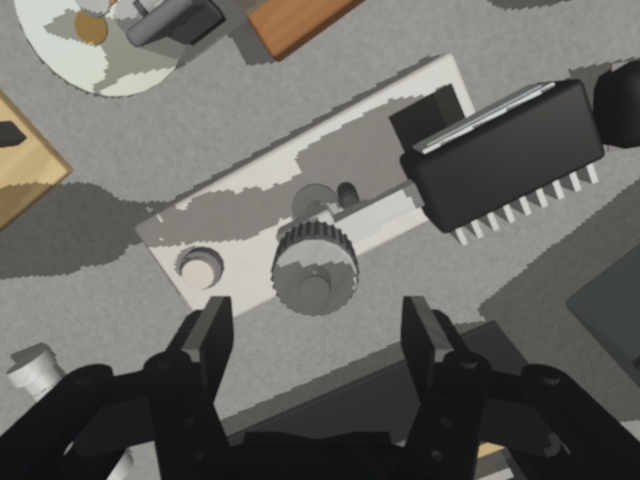

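arm_command(rows=[[[0,0,-2,0,0.75],[0,0,-3.5,0,0.75],[0,0,-5,0,0.75],[0,0,-5.9,0,0.75],[0,0,-5.9,0,0.75],[0,0,-5.9,0,0.75],[0,0,-5.9,0,0.4],[0,0,-5.9,0,0.3],[0,0,-5.9,0,0.3],[0,0,-5.9,0,0.3],[0,0,-5.9,0,0.3]]])

```text
clock: 43.12
tool_pos: [0.6134, 0.0761, 0.132]
tcp_rot: [2.685, 1.629, 0.0]
wrist_force: [-4.3, -2.5, 6.9]
gripper_width: 0.0386
```

arm_command(rows=[[[0,0,-0.03,-0.12,0.3],[0,0,-0.05,-0.24,0.3],[0,0,-0.08,-0.36,0.3],[0,0,-0.11,-0.48,0.3],[0,0,-0.13,-0.6,0.3],[0,0,-0.16,-0.72,0.3],[0,0,-0.19,-0.84,0.3],[0,0,-0.21,-0.96,0.3],[0,0,-0.24,-1.08,0.3],[0,0,-0.27,-1.2,0.3],[0,0,-0.29,-1.32,0.3],[0,0,-0.32,-1.44,0.3],[0,0,-0.35,-1.56,0.3],[0,0,-0.37,-1.68,0.3],[0,0,-0.4,-1.8,0.3],[0,0,-0.4,-1.8,0.3]]])

```text
clock: 44.45
tool_pos: [0.6135, 0.0762, 0.1279]
tcp_rot: [2.941, -1.102, 0.002]
wrist_force: [-3.7, -2.7, 8.3]
gripper_width: 0.0391
```

```bash
python3 pin.py w30; python3 lamp.py w30|grep -E "top|head|16-"; python3 - <<'E'
from h import *
d=np.load("pics/w30_d.npy");T=np.load("pics/w30_T.npy");W=cloud("wrist",d,T)
m=(np.hypot(W[...,0]-.613,W[...,1]-.077)<.017)&(np.hypot(W[...,0]-.613,W[...,1]-.077)>.010)&(W[...,2]>.145)
print("collar top",np.percentile(W[...,2][m],[10,50,90]).round(4),m.sum())
print(np.round(bot.get_state()["joint_pos"],3),bot.get_state()["wrist_force"],bot.get_state()["moment"])
T=pose();print(np.arctan2(T[1,0],T[0,0]))
E
```

```text
[0.6135 0.0762 0.1279] 44.5 0.03890831604774188
top 1284 circ 0.5939 0.1002 0.0123 rect [597.4 101.7] [14.9 23.4] 22.5 zmed 0.1744
top 1267 circ 0.6374 0.06 0.0132 rect [638.   64.5] [17.  25.1] 82.9 zmed 0.1745
top 172 circ 0.5869 0.116 0.0055 rect [587.1 116.1] [ 2.3 10.8] 46.7 zmed 0.1765
top 1777 circ 0.6136 0.0771 0.0078 rect [613.5  77.2] [14.8 14.4] 43.4 zmed 0.1712
top 153 circ 0.6553 0.0556 0.0056 rect [655.8  56.1] [ 2.4 11.1] 46.4 zmed 0.1763
16-168 955 circ 0.5967 0.092 0.0119 rect [596.7  92.1] [23.3  6.9] 50.3 zmed 0.166
16-168 990 circ 0.6299 0.0629 0.0121 rect [630.2  62.3] [23.7  6.9] 47.0 zmed 0.1661
16-168 26 circ 0.5971 0.1039 0.0038 rect [597.2 103.1] [7.3 3. ] 7.7 zmed 0.161
16-168 668 circ 0.6138 0.0775 0.0075 rect [615.8  79.9] [ 8.2 14.6] 48.6 zmed 0.1641
16-168 19 circ 0.6423 0.0641 0.0036 rect [641.4  64.1] [3.  6.9] 3.2 zmed 0.1605
head 1396 circ 0.6206 0.0853 0.0261 rect [622.8  87.9] [14.  52.1] 49.9 zmed 0.1355
head 63 circ 0.5952 0.102 0.0024 rect [595.3 102. ] [1.2 4.6] 49.1 zmed 0.138
head 65 circ 0.6405 0.0625 0.0024 rect [640.5  62.5] [1.4 4.6] 43.3 zmed 0.1379
collar top [0.1556 0.2029 0.2113] 9462
[-0.704  0.778  0.908  1.74  -0.72   0.993 -0.229] [-4.09699258 -4.22291844  8.81855996] [-0.59308586  0.91726361 -0.10273556]
-0.7114947798563587
```

View pics/w30.png

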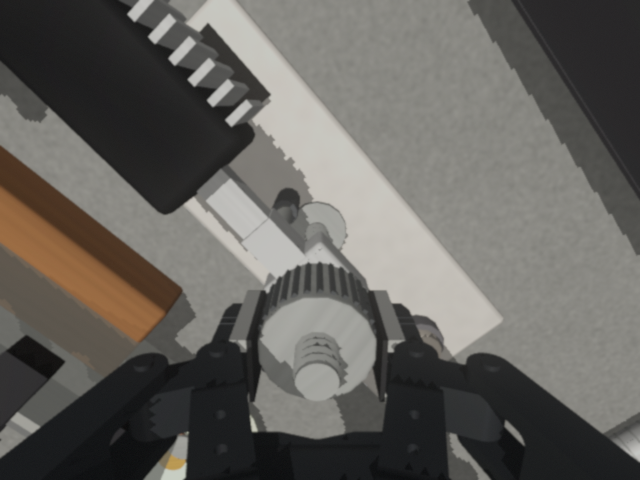

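```bash
cat > ct.py <<'E'
from h import *
import sys
n=sys.argv[1];cx,cy=map(float,sys.argv[2:4])
d=np.load(f"pics/{n}_d.npy");T=np.load(f"pics/{n}_T.npy");W=cloud("wrist",d,T)
r=np.hypot(W[...,0]-cx,W[...,1]-cy);Z=W[...,2]
m=(r<.017)&(r>.010)&(Z>.148)&(Z<.168)
print("collar top",np.percentile(Z[m],[25,50,75]).round(4),m.sum(),"pillar",np.median(Z[(r<.006)&(Z<.18)&(Z>.168)]).round(4))
hm=(abs(W[...,0]-cx-.005)<.03)&(abs(W[...,1]-cy-.11)<.035)&(Z>.11)&(Z<.15)
if hm.sum(): print("head top",np.percentile(Z[hm],[50,75]).round(4),hm.sum())
E
for i in w29 w30; do python3 ct.py $i .6133 .077; done; python3 ct.py w24 .629 .063; python3 ct.py w27 .629 .063
```

```text
collar top [0.1597 0.16   0.1604] 2399 pillar 0.1713
head top [0.1287 0.1293] 15685
collar top [0.1556 0.156  0.1564] 3901 pillar 0.1714
head top [0.1248 0.1253] 28536
collar top [0.1663 0.1667 0.1671] 1565 pillar 0.1713
head top [0.1354 0.136 ] 9229
collar top [0.1597 0.16   0.1604] 4337 pillar 0.1714
head top [0.1286 0.1291] 16463
```

arm_command(rows=[[[0,0,-0.03,-0.12,0.3],[0,0,-0.05,-0.24,0.3],[0,0,-0.08,-0.35,0.3],[0,0,-0.08,-0.35,0.3],[0,0,-0.08,-0.35,0.3]]])

```text
clock: 44.92
tool_pos: [0.6135, 0.0762, 0.1272]
tcp_rot: [2.71, -1.588, 0.002]
wrist_force: [-3.2, -3.3, 7.5]
gripper_width: 0.039
```

arm_command(rows=[[[0,0,0,0,0.7],[0,0,0,0,0.7],[0,0,0,0,0.7],[0,0,2,0,0.7],[0,0,4,0,0.7],[0,0,7,0,0.7],[0,0,10,0.12,0.7],[0,0,13,0.24,0.7],[0,0,15,0.36,0.7],[-4,2,17,0.48,0.7],[-6,4,19,0.6,0.5],[-6,4,19,0.72,0.3],[-6,4,19,0.84,0],[-6,4,19,0.96,0],[-6,4,19,1.05,0],[-6,4,19,1.05,0],[-6,4,19,1.05,0]]])

```text
clock: 46.33
tool_pos: [0.5534, 0.1174, 0.316]
tcp_rot: [-3.141, 0.017, -0.0]
wrist_force: [-0.4, 0.8, 0.1]
gripper_width: 0.0001
```

```bash
python3 pin.py w31; python3 lamp.py w31|grep -E "top|head|16-|sw|foot";  python3 meas.py w31 150 0 400 400
```

```text
[0.5534 0.1174 0.316 ] 46.3833 0.00019363467936575968
top 263 circ 0.6131 0.0767 0.0075 rect [613.2  77. ] [13.5 14.4] 79.5 zmed 0.1713
16-168 80 circ 0.613 0.0775 0.0075 rect [611.5  80.6] [14.7  7.1] 26.2 zmed 0.1643
head 166 circ 0.6098 0.0861 0.0186 rect [607.8  91.4] [37.1 11.4] 21.0 zmed 0.1349
switch 28 circ 0.61 0.1066 0.0061 rect [608.6 107.9] [11.9  3.7] 46.9 zmed 0.0397
switch 25 circ 0.6096 0.0809 0.0049 rect [608.9  81.6] [9.6 2.4] 43.8 zmed 0.0401
switch 431 circ 0.6137 -0.0278 0.0163 rect [612.8 -26.3] [30.3 28.6] 12.2 zmed 0.0416
foot 10395 circ 0.6133 0.0775 0.1482 rect [613.   77.1] [109.8 279.6] 0.6 zmed 0.02
foot 32 circ 0.6632 0.2125 0.0033 rect [663.4 212.9] [4.9 5.7] 89.4 zmed 0.0193
foot 36 circ 0.6643 0.2013 0.0037 rect [663.7 201.8] [5.9 6.3] 89.9 zmed 0.0194
foot 41 circ 0.6638 0.1909 0.0044 rect [663.6 190.9] [6.  6.7] 89.3 zmed 0.0194
foot 30 circ 0.6639 0.1794 0.0035 rect [663.7 179.4] [5.1 5. ] 89.1 zmed 0.0196
foot 26 circ 0.6643 0.1687 0.0035 rect [663.6 168.8] [5.2 6. ] 77.4 zmed 0.0197
foot 19 circ 0.6644 0.1568 0.0034 rect [664.2 156.9] [3.2 6.3] 83.9 zmed 0.0195
foot 15 circ 0.6643 0.1451 0.003 rect [664.4 145.6] [3.1 5.6] 74.7 zmed 0.0189
foot 1615 circ 0.6645 0.0847 0.0509 rect [652.5  84.6] [ 31.  101.4] 0.6 zmed 0.0199
[195.  14.] [0.4803 0.2493 0.1814] topz 0.1849
[211. 103.] [0.486  0.1968 0.1844] topz 0.1859
[154. 113.] [0.4429 0.1907 0.1703] topz 0.1771
[226. 190.] [0.4911 0.1391 0.1836] topz 0.1861
[164. 196.] [0.4455 0.1342 0.1779] topz 0.1857
[239. 265.] [0.496  0.0833 0.1825] topz 0.1859
[181. 270.] [0.4507 0.0774 0.1777] topz 0.1854
[393. 263.] [0.6114 0.078  0.1706] topz 0.1726
mid [0.461  0.1852 0.1391]
```

View pics/w31.png

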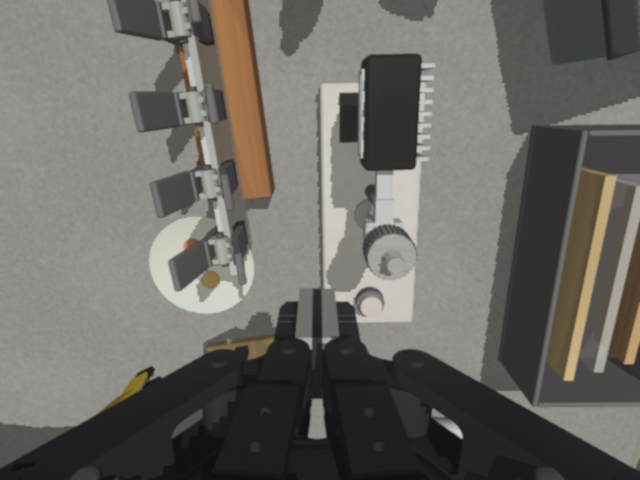

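```bash
python3 ct.py w31 .613 .077; python3 - <<'E'
from h import *
d=np.load("pics/w31_d.npy");T=np.load("pics/w31_T.npy");W=cloud("wrist",d,T)
X,Y,Z=W[...,0],W[...,1],W[...,2]
m=(abs(X-(.461-.0958*(Y-.197)))<.005)&(Y>.06)&(Y<.3)&(Z>.114)&(Z<.124)
print("edge",np.percentile(Z[m],[25,50,75]).round(4),m.sum())
for n in ["top","side"]:
    p,d,T=look(n,n+"31");W=cloud(n,d);X,Y,Z=W[...,0],W[...,1],W[...,2]
    m=(abs(X-(.461-.0958*(Y-.197)))<.005)&(Y>.06)&(Y<.33)&(Z>.112)&(Z<.126)
    hm=(abs(X-.616)<.018)&(abs(Y-.187)<.03)&(Z>.11)&(Z<.14)
    r=np.hypot(X-.613,Y-.077);cm=(r<.017)&(r>.01)&(Z>.148)&(Z<.163)
    print(n,"edge",np.median(Z[m]).round(4),m.sum(),"head",np.median(Z[hm]).round(4),hm.sum(),"collar",np.median(Z[cm]).round(4),cm.sum())
crop(cv2.imread("pics/side31.png"),"side31c",180,130,440,380,2.4)
E
```

```text
collar top [0.1549 0.1553 0.1558] 772 pillar 0.1715
head top [0.124  0.1246] 5874
edge [0.1186 0.1191 0.1197] 1687
top edge 0.1199 50 head nan 0 collar 0.1565 74
side edge 0.1171 94 head 0.1225 190 collar 0.154 45
  return _methods._mean(a, axis=axis, dtype=dtype,
  ret = ret.dtype.type(ret / rcount)
```

View pics/side31c.png

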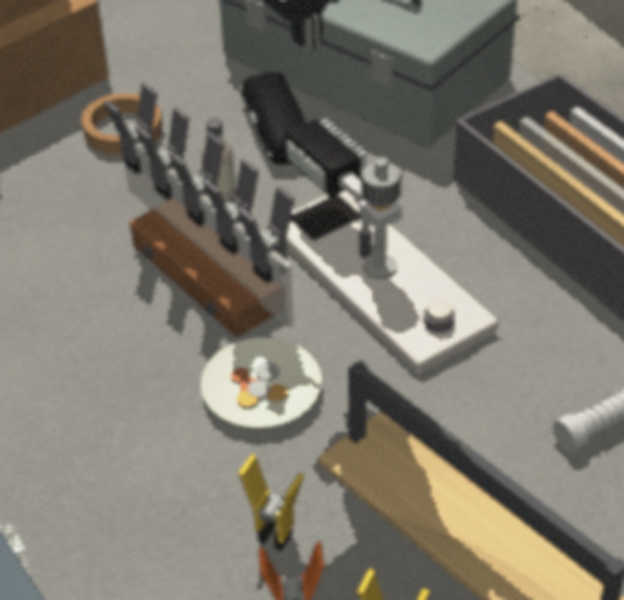

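arm_command(rows=[[[2,-4,0,0.12,0],[4,-8,0,0.24,0],[6,-12,0,0.36,0],[6,-14.5,0,0.48,0],[6,-14.5,0,0.6,0],[6,-14.5,0,0.72,0],[6,-14.5,0,0.84,0],[6,-14.5,0,0.96,0],[6,-14.5,-3,1.08,0],[6,-14.5,-6,1.2,0],[6,-14.5,-9,1.32,0],[6,-14.5,-12,1.44,0],[6,-14.5,-15,1.56,0],[6,-14.5,-18,1.6,0],[6,-14.5,-20,1.6,0],[6,-14.5,-20,1.6,0],[6,-14.5,-20,1.6,0]]])

```text
clock: 47.9
tool_pos: [0.613, -0.028, 0.1151]
tcp_rot: [-2.199, -2.242, 0.003]
wrist_force: [-1.0, 0.0, -0.1]
gripper_width: -0.0002
```

```bash
python3 pin.py w32; python3 lamp.py w32|grep -E "sw"; python3 - <<'E'
from h import *
print(pose().round(4)[:3,3])
E
```

```text
[ 0.613  -0.028   0.1151] 47.95 -0.00030615053157808145
switch 1839 circ 0.6141 -0.0288 0.0166 rect [614.2 -28.5] [31.1 30.8] 57.9 zmed 0.0417
switch 247 circ 0.6134 0.076 0.0077 rect [611.8  73.6] [ 8.9 15.1] 57.7 zmed 0.0404
switch 300 circ 0.613 0.1027 0.0076 rect [611.4  99.8] [ 8.6 14.9] 61.5 zmed 0.0396
[ 0.6139 -0.028   0.1164]
```

View pics/w32.png

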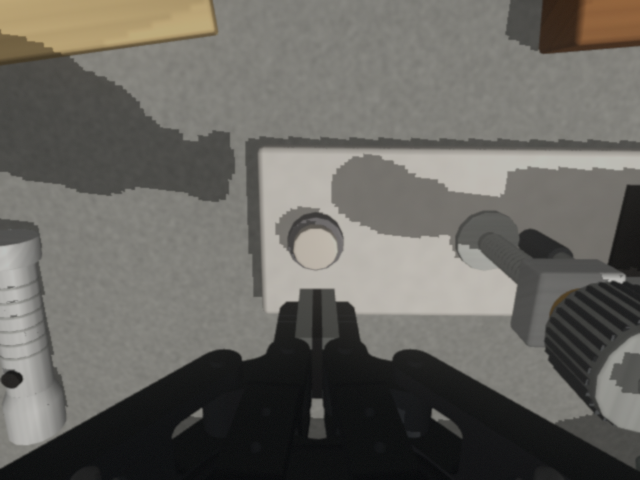

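arm_command(rows=[[[0,0,-2.5,0,0],[0,0,-5,0,0],[0,0,-6.5,0,0],[0,0,-7.1,0,0],[0,0,-7.1,0,0],[0,0,-7.4,0,0],[0,0,-7.7,0,0],[0,0,-7.9,0,0],[0,0,-8.1,0,0],[0,0,-8.1,0,0],[0,0,-8.1,0,0]]])

```text
clock: 48.87
tool_pos: [0.6148, -0.0279, 0.0361]
tcp_rot: [2.196, 2.243, 0.003]
wrist_force: [0.2, 0.2, 7.8]
gripper_width: 0.0
```

arm_command(rows=[[[0,0,-0.05,0,0],[0,0,-0.05,0,0],[0,0,2,0,0],[0,0,6,0,0],[0,0,10,0,0],[0,0,14,0,0],[0,0,18,0,0],[0,0,22,0,0],[0,0,25,-0.12,0],[-3,4,26,-0.24,0],[-6,8,26,-0.36,0],[-9,10,26,-0.48,0],[-9,10,26,-0.6,0],[-9,10,26,-0.72,0],[-9,10,26,-0.84,0],[-9,10,26,-0.96,0],[-9,10,26,-1.08,0],[-9,10,26,-1.2,0],[-9,10,26,-1.32,0],[-9,10,26,-1.32,0]]])

```text
clock: 50.53
tool_pos: [0.5231, 0.0725, 0.2947]
tcp_rot: [-3.114, -0.418, 0.001]
wrist_force: [0.6, 0.4, -0.7]
gripper_width: -0.0001
```

```bash
python3 pin.py w33; python3 lamp.py w33|grep -E "top|switch|foot"; python3 meas.py w33 100 0 420 400; python3 ct.py w33 .613 .077
python3 - <<'E'
from h import *
p,d,T=look("side","side33");p,d,T=look("top","top33")
E
```

```text
[0.5231 0.0725 0.2947] 50.5833 0.0003468772365856259
top 329 circ 0.6131 0.0768 0.0075 rect [612.7  76.9] [14.2 13.8] 63.9 zmed 0.1712
switch 45 circ 0.6107 0.1049 0.0069 rect [608.5 105.9] [13.7  5.1] 65.3 zmed 0.0394
switch 41 circ 0.6106 0.0778 0.0068 rect [608.5  78.6] [13.5  4.5] 69.6 zmed 0.0392
switch 522 circ 0.6138 -0.0278 0.0165 rect [612.8 -27.2] [32.  27.3] 44.3 zmed 0.0415
foot 15504 circ 0.6144 0.0779 0.1483 rect [613.   77.2] [109.8 278.8] 0.5 zmed 0.02
foot 709 circ 0.6597 0.1081 0.0324 rect [660.1 108.1] [15.5 63.3] 0.7 zmed 0.0199
[229.  10.] [0.441  0.1842 0.1773] topz 0.1855
[305.  17.] [0.4842 0.1916 0.1803] topz 0.186
[219. 101.] [0.4453 0.1335 0.1787] topz 0.1858
[291. 114.] [0.4894 0.1378 0.1811] topz 0.1859
[211. 192.] [0.4505 0.077  0.1784] topz 0.1856
[278. 203.] [0.4946 0.0816 0.1806] topz 0.1859
mid [0.4661 0.1352 0.1395]
collar top [0.1549 0.1553 0.1558] 906 pillar 0.1715
head top [0.124  0.1247] 7347
```

View pics/w33.png

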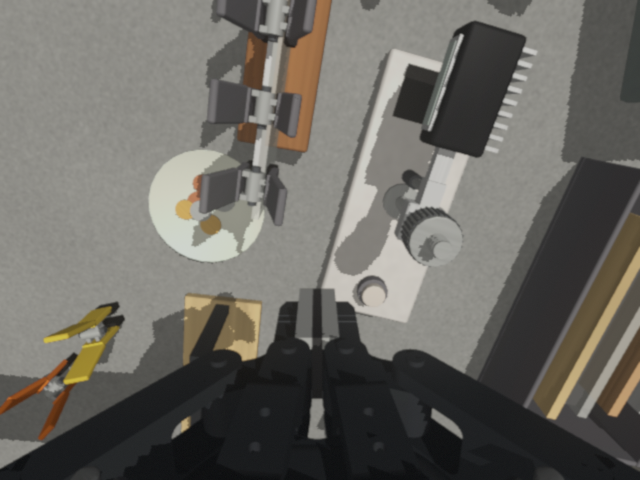

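View pics/side33.png

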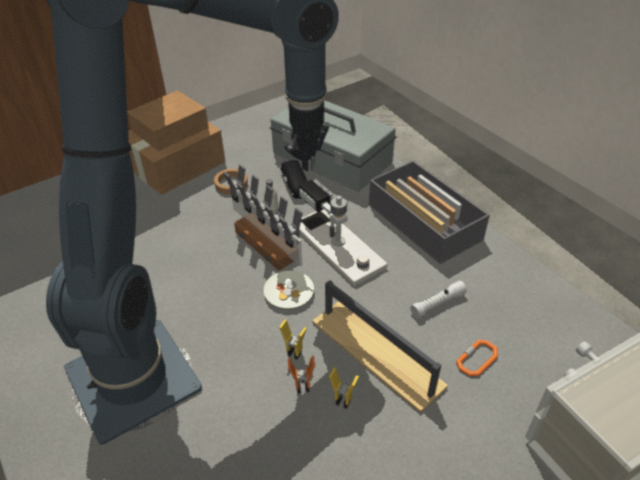

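View pics/top33.png

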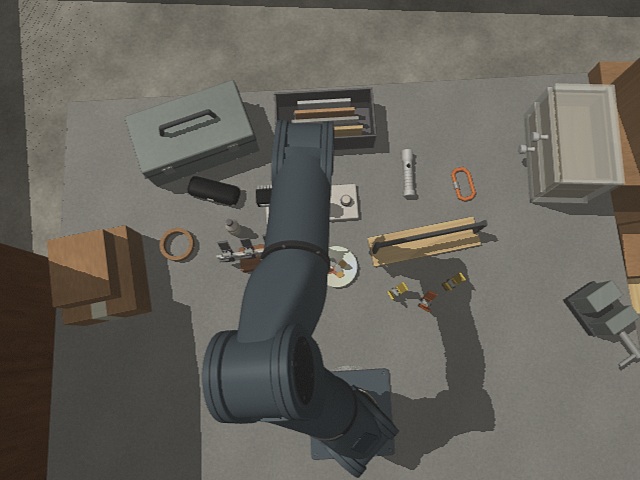

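```bash
python3 - <<'E'
from workcell import bot
print(bot.close_job())
E
```

```text
the job is handed in; nothing more can be done
None
```

The job is done and handed in after about 51 s of the 210 s allowed; the hand-in gives no verdict.

- **Clamps:** All five grey clamps now stand upright on the strip. Their centres are at y ≈ 0.315, 0.255, 0.195, 0.137 and 0.080 m, and the strip runs from 0.058 to 0.336 m. Each pivot is about 13 to 14 mm above the edge. The first clamp settled about 5 mm too high, so I re-squeezed it and set it lower.
- **Lamp height:** I turned the collar clockwise about 5.15 rad in two grips. The lamp was knocked about 2 cm aside between them, so I measured it again before re-gripping.
- **Height check:** The wrist camera puts the window about 0.2 mm above the strip's middle. The top and side cameras read 0.4 to 0.9 mm above, so they disagree slightly.
- **Switch:** I pressed it last. The tool went down about 5.5 mm and met 7.8 N, more than the spring's 5 N, so I took it as fully down. It came back up afterwards.
- **Final pictures:** The clamps and lamp were unchanged in the last wrist view, although that view showed only the three clamps nearest the robot's right. The rack was empty and the bystanders and orange and yellow look-alikes looked undisturbed. The arm was clear of everything.

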